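# Finish the kindling stack in the copper fire pan and hold the pan up by its bail

### The arm

A 7-joint arm with a two-finger parallel gripper is mounted at the origin on the work surface. World frame = base frame: x ahead of the robot, y to its left, z up, the work surface at z = 0. Lengths are in m, angles in degrees, forces in N, time in s.
With the tool pointing down it reaches from about 0.4 to 0.9 m from the base axis. Payload 5.5 kg.
Tool frame: the origin (TCP) lies at the very end of the fingers, on their centre line; the grasp point (between the pads) lies 19 mm behind it; z points along the fingers, y is the direction in which the jaws open and shut (so a half turn about z gives the same grasp; the last joint's range is limited). The gripper opens to 85 mm and grips with 20 to 120 N. Pads are 22 mm wide; open, the fingers measure 114 mm over their backs; the gripper's body (76 mm by 85 mm) begins 54 mm behind the grasp point. The pads swing forward as they close: fully open they stand 13 mm farther back than shut.
Start: joints at [-48.518, 28.699, -24.465, 88.831, 12.651, 65.22, -12.049], TCP at [0.289, 0.582, 0.231] pointing down, gripper open.
Joint ranges: [-164.97, 164.97], [-17.58, 116.51], [-87.97, 89.64], [11.32, 138.91], [-80.73, 260.73], [10.89, 115.49], [-147.41, 147.41]. Speed limits (degrees/s): [147.25, 147.25, 180, 180, 180, 180, 180].

### API

Orientations are given as [roll, pitch, yaw] about the fixed x, y, z axes, in that order (R = Rz(yaw) Ry(pitch) Rx(roll)).
In Python, from rig import sensors, viewer, job gives the robot as it stands. The module is installed in compiled form; this text tells all that it offers.
- The arm moves only by the tool servo_tool, never from a script. Its argument "series" is one flat list of numbers, 4 for each row, row after row: the shift along the tool's x, y, z in cm, then the turn about the tool's z in rad. A call has 1 to 12 rows; each row shifts and turns the pose as measured when the row begins, along the tool's axes as they then stand; what a row does not reach is not made up. A row lasts 1/12 s, in which the tool goes at most 41.7 mm and 7.16 degrees, less where a joint would pass 70% of its speed; a pose out of reach is approached as far as the arm can. A call is refused whole if a number of a shift passes 4.17 or a number of a turn 0.125, either way. A call with a gripper value outside its range is refused whole. "claw" is the opening, from -1 (shut) to 1 (fully open), set as the call begins (left out, the last holds). The fingers move at their own pace and stop on an object; "newtons" is the grip in N (left out, the last holds). Time passes only in rows, so rows that do not move let the fingers close. It gives the time, the measured TCP pose, the force and the opening at its end, in the units of the state.
- sensors.read_state(): the state, without advancing time (a new reading comes with each control period).
- viewer.capture(name): name is "scene" or "top" or "wrist"; returns the picture (480x640x3 uint8, red, green, blue); there is no depth.
- viewer.camera_model(name): a dict with "fx", "fy", "cx", "cy" (pixels), "k1" (the pictures are not rectified: a ray, as slopes to the right and down, at radius r is drawn at 1 + k1 r^2 times it, then the intrinsics apply), "eye" and "orientation" of the camera in the world; the wrist camera has in their place "hand_eye" (4x4, takes a point from camera to tool coordinates, whose origin is the TCP and whose axes are the flange's). Camera axes: x right, y down, z forward; pixel columns grow to the right and rows downward; lengths in m; the calibration is good to about 2 mm. A picture is of the moment at which its call begins: read the wrist's pose just before it. camera_model takes no time and is no camera call.
- job.sign_off(): hands the job in, once; it reports no verdict.
The state is a dict: "time_s": time; "qpos": joint angles; "joint_velocities": joint speeds; "joint_efforts": joint torques, N m; "tcp_pos": TCP position; "ee_rot": TCP orientation; "wrist_force": force on the tool from outside, world axes, zero at the start; "wrist_torque": the same for the moment, N m; "width": finger opening in m.
Only numpy, scipy, OpenCV 4.12 (cv2) and the standard library are available. Lean on these libraries where they do the work, as an engineer would, in place of code of your own. Each camera call takes 0.05 s, during which the arm holds its last target.

### The job

Finish laying the kindling in the copper fire pan: lay the two loose long slats, without dropping them, as the third layer, crosswise on the second layer, side by side with a gap and centred like the bottom pair, so that each rests across both slats beneath. Then swing the folded bail handle upright, take the pan by the wooden sleeve and lift it straight up about 10 cm clear of the bench, level all the way so the stack stays as laid, and finish still holding it there, level and steady, hanging from its bail. Leave everything else on the bench where it is.

Things in the scene. Friction and masses are not known exactly. Their poses are not given: they have to be found in the camera images.
- pan: Round copper fire pan, 0.4 kg, on short feet. Origin: centre of its underside, at bench level. Inner floor at z = 12 mm; rim radius 117 mm at z = 45 mm. Brass ears at y = +-118 mm, 72 mm high, carry the bail, which is folded to the -x side. Two crossed layers of slats lie in it, their top at z = 40 mm; the third layer runs along x, at y about +40 and -40 mm, like the bottom one.
- bail (a joint): Hinge of the steel-wire bail handle, on the line through the ears (pan's y axis, 62 mm above its origin). 0: folded to the pan's -x side, on a stop 30 degrees above level; grows swinging up; 1.047: upright over the pan's centre; 2.094: far stop. Swings easily, falls back if let go. The pan hangs freely on it. 6 mm wire, 254 mm wide at the hinge, narrowing to the sleeve.
- bail_grip (a point): Middle of the wooden sleeve at the bail's crest, 140 mm from the hinge line: 18 mm thick, 80 mm long, parallel to the pan's y axis. The sleeve turns freely on the wire, so it can be held while the bail swings up. Frame fixed to the bail, parallel to the pan's when folded.
- slat_a: Pine slat, 150 x 22 x 14 mm (x, y, z), 30 g; origin at the centre of its underside, x along its length. One of the two still to be laid; starts flat on the bench.
- slat_b: Pine slat, 150 x 22 x 14 mm (x, y, z), 30 g; origin at the centre of its underside, x along its length. The other one still to be laid; starts flat on the bench.
- low_a: Pine slat, 150 x 22 x 14 mm (x, y, z), 30 g; origin at the centre of its underside, x along its length. Laid in the bottom layer, along the pan's x axis at y about +40 mm.
- low_b: Pine slat, 150 x 22 x 14 mm (x, y, z), 30 g; origin at the centre of its underside, x along its length. Laid in the bottom layer, along the pan's x axis at y about -40 mm.
- mid_a: Pine slat, 150 x 22 x 14 mm (x, y, z), 30 g; origin at the centre of its underside, x along its length. Laid in the second layer, crosswise (along the pan's y axis) at x about +40 mm, its underside 26 mm above the pan's origin.
- mid_b: Pine slat, 150 x 22 x 14 mm (x, y, z), 30 g; origin at the centre of its underside, x along its length. Laid in the second layer, crosswise (along the pan's y axis) at x about -40 mm, its underside 26 mm above the pan's origin.
- offcut: Short offcut of the same wood, 65 x 22 x 14 mm, on the bench; not wanted. Origin: centre of its underside.
- hammer: Steel hammer with wooden handle, 280 mm long, lying on the bench; leave alone.
- cup: Copper cup, 68 mm across, 75 mm high; leave alone. Origin: centre of its underside.
- bowl: Brass bowl, 120 mm across, 45 mm high; leave alone. Origin: centre of its underside.
- mallet: Wooden mallet, head 60 mm thick and 85 mm long, handle 190 mm; lying on the bench; leave alone. Origin: under the middle of the head.
- bulb: Turned brass ornament, 84 mm across, 128 mm high; leave alone. Origin: centre of its underside.
- jar: Amber glass jar with steel cap, 64 mm across, 75 mm high; leave alone. Origin: centre of its underside.
Things that resemble listed ones, but are neither listed nor needed, are in the scene too. What is shaped like the mid_a but pink is not meant. Leave any blue look-alike of the slat_a alone.

How it is judged:
By the outcome, as a careful person would: the job done as asked, in the order asked, and still so for the second after the job is handed in, while the arm keeps its last pose, push and grip.
It also fails if it takes over 72 s, if anything falls off the work surface, if the arm or the gripper's body presses on something with over 40 N, if the wrist force passes 120 N, or if a joint passes its speed limit or range.

## Working session

There is one attempt and no reset: what is moved stays moved. The work goes in short steps, Python scripts to look and compute and a tool call to move; the robot and the scene stay as the last step left them, time stands still between calls to the robot, and variables do not carry over. Pictures are saved under pics/ and viewed, and the job is handed in when it is done.

Besides the shell and the picture viewer there is one more tool, called after ">>>" as name(argument=value, ...) on one line, values as JSON. servo_tool: Moves the arm, as the interface text tells. Its arguments: {"type":"object","properties":{"series":{"type":"array","items":{"type":"number"}},"claw":{"type":"number"},"newtons":{"type":"number"}},"required":["series"]}

```bash
mkdir -p pics; python3 - <<'E'
from rig import sensors, viewer, job
import cv2
s=sensors.read_state()
for k,v in s.items(): print(k,v)
for n in ["scene","top","wrist"]:
    print(n,viewer.camera_model(n))
    im=viewer.capture(n); cv2.imwrite(f"pics/{n}0.png",im[:,:,::-1])
E
```

```text
time_s 0.0
qpos [-48.51736739  28.75443704 -24.45190314  88.89294331  12.65047337
  65.2207647  -12.04947801]
joint_velocities [-0.02004847 -0.00623432 -0.01631499  0.02336883  0.00086408 -0.01459147
 -0.08662816]
joint_efforts [-1.15395527e-03 -5.69497919e+01 -5.81638724e+00 -2.80951881e+01
  1.07841199e-02  1.17406916e-02  1.28828071e-05]
tcp_pos [0.28877078 0.5815338  0.23023958]
ee_rot [-1.79885198e+02 -3.32000219e-03  1.53599423e+02]
wrist_force [-0.17607497 -0.49935282 -0.55024629]
wrist_torque [ 0.0386726  -0.02244285 -0.01068964]
width 0.08501784798635827
scene {'fx': 505.3883699908428, 'fy': 505.3883699908428, 'cx': 324.15317005741906, 'cy': 239.25444367224438, 'k1': 0.04444531374159011, 'eye': array([0.97188726, 0.52136286, 1.04420744]), 'orientation': array([-144.92299474,   -0.41623061,  141.69662591])}
top {'fx': 508.69641252704275, 'fy': 508.69641252704275, 'cx': 308.34396042765127, 'cy': 233.34816214114446, 'k1': -0.03323778741735704, 'eye': array([ 0.30323994, -0.01875379,  1.49035614]), 'orientation': array([-168.86761862,    1.25520095,  -89.78646026])}
wrist {'fx': 403.8472306114722, 'fy': 403.8472306114722, 'cx': 320.94228131298456, 'cy': 241.43756019033702, 'k1': 0.0014698451548750653, 'hand_eye': array([[ 3.98491956e-05, -9.50076161e-01, -3.12018088e-01,
         8.07049685e-02],
       [ 9.99999262e-01,  4.16723177e-04, -1.14118253e-03,
        -4.33063220e-04],
       [ 1.21423548e-03, -3.12017812e-01,  9.50075476e-01,
        -1.42193439e-01],
       [ 0.00000000e+00,  0.00000000e+00,  0.00000000e+00,
         1.00000000e+00]])}
```

View pics/scene0.png

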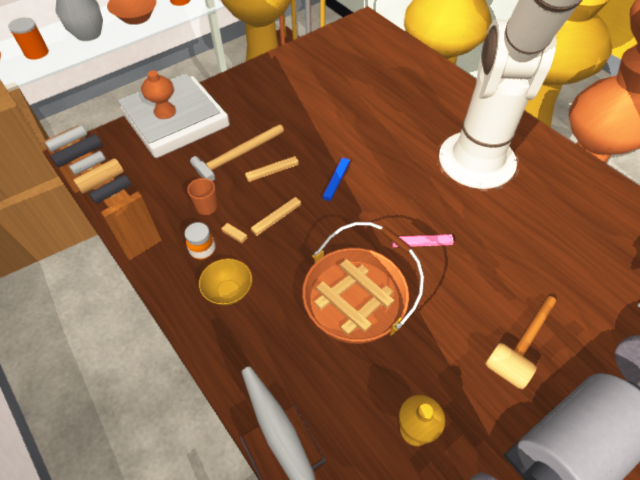

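View pics/top0.png

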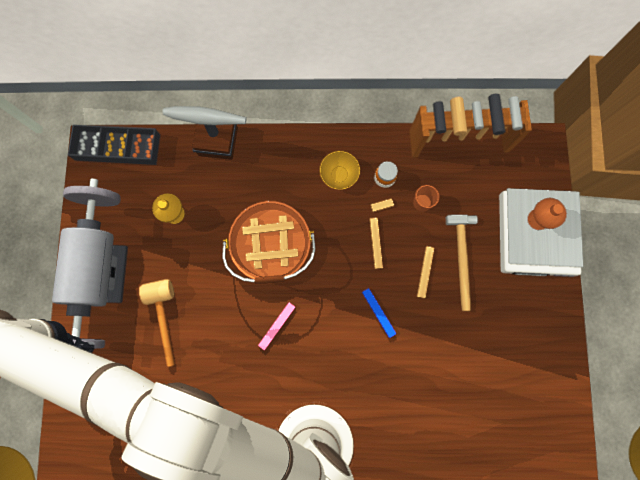

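View pics/wrist0.png

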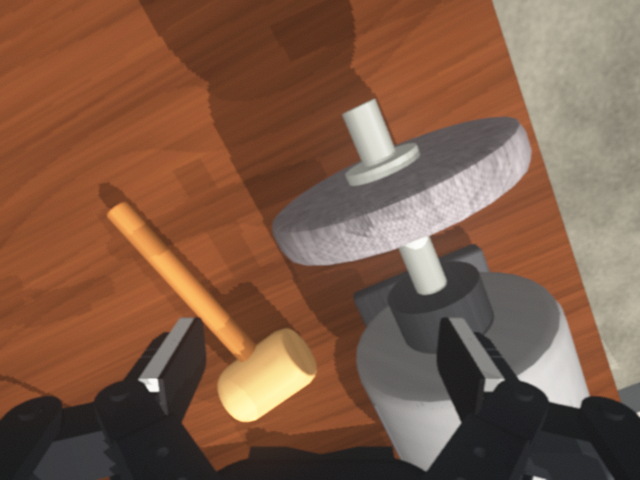

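The three views show the pan at about (270,240) in top, with its bail folded toward the robot. The loose slats are at about (376,243) and (426,272), and the offcut is at (382,205). The blue and pink slats are decoys. Next I'll set up helpers and measure.

```bash
cat > h.py <<'E'
import numpy as np, cv2, os, glob
from scipy.spatial.transform import Rotation as R
from rig import sensors, viewer
def cam(name, st=None):
    m=viewer.camera_model(name)
    K=np.array([[m['fx'],0,m['cx']],[0,m['fy'],m['cy']],[0,0,1]])
    if 'eye' in m:
        Rm=R.from_euler('xyz',m['orientation'],degrees=True).as_matrix(); t=np.array(m['eye'])
    else:
        T=np.eye(4); T[:3,:3]=R.from_euler('xyz',st['ee_rot'],degrees=True).as_matrix(); T[:3,3]=st['tcp_pos']
        T=T@np.array(m['hand_eye']); Rm=T[:3,:3]; t=T[:3,3]
    return dict(K=K,k1=m['k1'],R=Rm,t=t)
def rays(c,uv):
    uv=np.atleast_2d(np.asarray(uv,float))
    x=cv2.undistortPoints(uv.reshape(-1,1,2),c['K'],np.array([c['k1'],0,0,0.])).reshape(-1,2)
    d=np.c_[x,np.ones(len(x))]@c['R'].T
    return d/np.linalg.norm(d,axis=1)[:,None]
def onz(c,uv,z):
    d=rays(c,uv); return c['t']+d*((z-c['t'][2])/d[:,2])[:,None]
def proj(c,P):
    P=(np.atleast_2d(P)-c['t'])@c['R']
    p,_=cv2.projectPoints(P.reshape(-1,1,3),np.zeros(3),np.zeros(3),c['K'],np.array([c['k1'],0,0,0.])); return p.reshape(-1,2)
def tri(cs,uvs):
    A=np.zeros((3,3));b=np.zeros(3)
    for c,uv in zip(cs,uvs):
        d=rays(c,uv)[0]; M=np.eye(3)-np.outer(d,d); A+=M;b+=M@c['t']
    X=np.linalg.solve(A,b)
    return X,[np.linalg.norm((np.eye(3)-np.outer(d,d))@(X-c['t'])) for c,d in [(c,rays(c,u)[0]) for c,u in zip(cs,uvs)]]
def snap(name,tag):
    st=sensors.read_state(); im=viewer.capture(name)[:,:,::-1].copy()
    cv2.imwrite(f'pics/{tag}.png',im); return cam(name,st),im,st
E
python3 - <<'E'
from h import *
for n in ['top','scene']:
    im=cv2.imread(f'pics/{n}0.png'); hsv=cv2.cvtColor(im,cv2.COLOR_BGR2HSV)
    m=((hsv[...,0]>=13)&(hsv[...,0]<=25)&(hsv[...,2]>165)&(hsv[...,1]>60)&(hsv[...,1]<175)).astype(np.uint8)*255
    c=cam(n)
    cs,_=cv2.findContours(m,cv2.RETR_EXTERNAL,cv2.CHAIN_APPROX_NONE)
    for k in cs:
        if cv2.contourArea(k)<60: continue
        r=cv2.minAreaRect(k); P=onz(c,k.reshape(-1,2).astype(float),0.014)
        w=cv2.minAreaRect((P[:,:2]*1000).astype(np.float32))
        print(n,np.round(r[0]),np.round(w[0]),np.round(w[1]),round(w[2],1))
    im2=cv2.resize(im[140:400,150:500] if n=='top' else im[110:370,170:520],None,fx=2.28,fy=2.28,interpolation=cv2.INTER_CUBIC); cv2.imwrite(f'pics/{n}0z.png',im2)
E
```

```text
top [154. 291.] [421. 465.] [61. 91.] 11.5
top [425. 271.] [ 481. -326.] [ 24. 151.] 77.6
top [463. 267.] [ 496. -436.] [252.  24.] 0.4
top [376. 242.] [ 567. -183.] [152.  24.] 4.5
top [270. 242.] [569. 130.] [155. 158.] 6.0
top [382. 205.] [ 681. -204.] [23. 67.] 17.0
top [596. 138.] [ 893. -868.] [ 36. 209.] 88.9
top [458. 114.] [ 971. -449.] [119.  41.] 1.7
scene [511. 366.] [409. 456.] [70. 89.] 12.3
scene [353. 296.] [565. 122.] [157. 164.] 5.4
scene [383. 259.] [443.  92.] [17. 75.] 8.2
scene [234. 232.] [ 682. -198.] [27. 71.] 16.4
scene [276. 216.] [ 568. -177.] [154.  31.] 4.9
scene [ 30. 193.] [1030. -629.] [ 35. 155.] 87.9
scene [ 97. 174.] [ 866. -587.] [ 69. 123.] 87.2
scene [272. 168.] [ 482. -318.] [ 36. 153.] 77.9
scene [245. 147.] [ 491. -433.] [257.  33.] 0.8
scene [622. 116.] [-464.  146.] [221. 111.] 19.3
scene [ 9. 96.] [  935. -1052.] [149.  50.] 71.0
```

View pics/top0z.png

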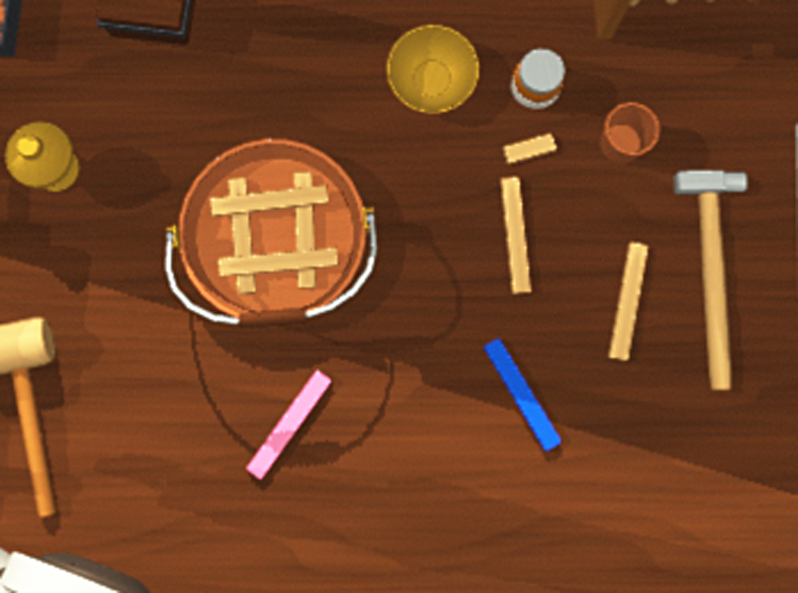

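View pics/scene0z.png

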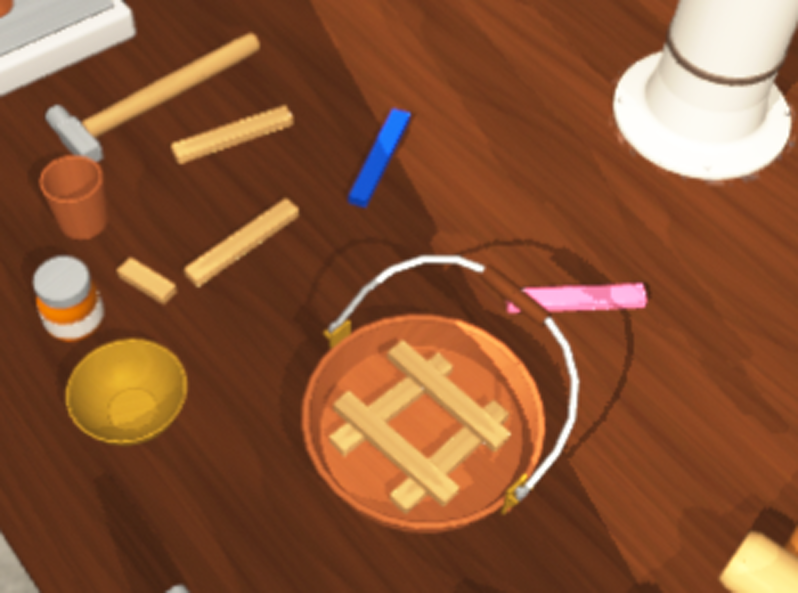

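```bash
cat >> h.py <<'E'
def plan(target,yaw,n,turn_rows=None,st=None):
    st=st or sensors.read_state(); p=np.array(st['tcp_pos']); rot=R.from_euler('xyz',st['ee_rot'],degrees=True)
    y0=st['ee_rot'][2]; dy=(yaw-y0+180)%360-180 if yaw is not None else 0.
    tr=turn_rows or n; d=(np.array(target)-p)/n
    cur=rot; out=[]
    for i in range(n):
        s=cur.inv().apply(d)*100; t=-np.radians(dy)/tr if i<tr else 0
        out.append([*np.round(s,2),round(t,3)]); cur=cur*R.from_rotvec([0,0,t])
    print('from',np.round(p,4),np.round(st['ee_rot'],2),'t',round(st['time_s'],2),'dyaw',round(dy,1))
    print(out)
E
python3 - <<'E'
from h import *
plan([0.50,0.13,0.27],186,12)
E
```

```text
from [0.2888 0.5817 0.2305] [-179.91   -0.    153.6 ] t 0.15 dyaw 32.4
[[np.float64(-3.25), np.float64(-2.59), np.float64(-0.33), np.float64(-0.047)], [np.float64(-3.12), np.float64(-2.74), np.float64(-0.33), np.float64(-0.047)], [np.float64(-2.99), np.float64(-2.88), np.float64(-0.33), np.float64(-0.047)], [np.float64(-2.85), np.float64(-3.02), np.float64(-0.33), np.float64(-0.047)], [np.float64(-2.71), np.float64(-3.15), np.float64(-0.33), np.float64(-0.047)], [np.float64(-2.56), np.float64(-3.28), np.float64(-0.33), np.float64(-0.047)], [np.float64(-2.4), np.float64(-3.39), np.float64(-0.33), np.float64(-0.047)], [np.float64(-2.24), np.float64(-3.5), np.float64(-0.33), np.float64(-0.047)], [np.float64(-2.07), np.float64(-3.6), np.float64(-0.33), np.float64(-0.047)], [np.float64(-1.9), np.float64(-3.7), np.float64(-0.33), np.float64(-0.047)], [np.float64(-1.72), np.float64(-3.78), np.float64(-0.33), np.float64(-0.047)], [np.float64(-1.54), np.float64(-3.86), np.float64(-0.33), np.float64(-0.047)]]
```

>>> servo_tool(series=[-3.2, -2.6, -0.4, -0.047, -3.1, -2.7, -0.4, -0.047, -3, -2.9, -0.4, -0.047, -2.8, -3, -0.4, -0.047, -2.7, -3.1, -0.4, -0.047, -2.6, -3.3, -0.4, -0.047, -2.4, -3.4, -0.3, -0.047, -2.2, -3.5, -0.3, -0.047, -2.1, -3.6, -0.3, -0.047, -1.9, -3.7, -0.3, -0.047, -1.7, -3.8, -0.3, -0.047, -1.5, -3.8, -0.3, -0.047])

```text
time_s: 1.15
tcp_pos: [0.4976, 0.1383, 0.2662]
ee_rot: [179.9, -0.6, -171.3]
wrist_force: [0.9, -0.0, -0.8]
width: 0.0853
```

>>> servo_tool(series=[0, 0, 0, 0, 0, 0, 0, 0])

```text
time_s: 1.32
tcp_pos: [0.502, 0.1266, 0.2662]
ee_rot: [-179.8, -0.5, -172.1]
wrist_force: [-0.2, 0.4, 0.2]
width: 0.0851
```

```bash
python3 - <<'E'
from h import *
import pickle
c,im,st=snap('wrist','w1'); pickle.dump((c,st),open('w1.pkl','wb'))
print(st['tcp_pos'],st['ee_rot'],st['qpos'],np.abs(st['joint_velocities']).max())
E
```

```text
[0.5019708  0.12662877 0.26624837] [-179.83395939   -0.54443195 -172.1120731 ] [ -0.47171239  12.6493506  -19.2926807  105.11655893   4.69532149
  63.56832986  76.42396885] 4.529240975719213
```

View pics/w1.png

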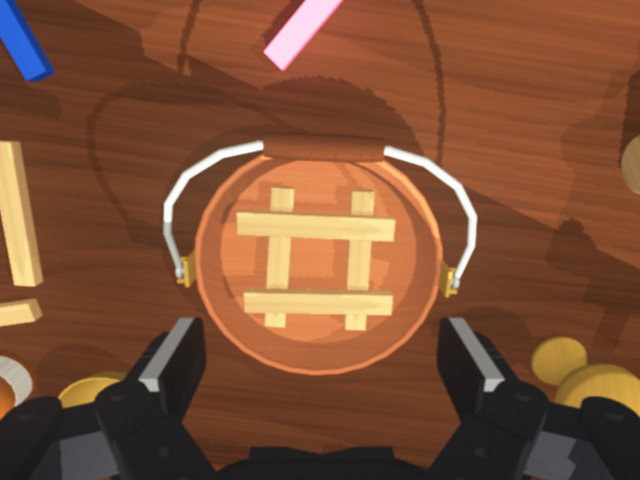

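The wrist view shows the pan in full: the sleeve at about (324,148), mid slats near (315,227) and (318,302), and ears at (187,270) and (450,282). I'll segment the pine to get accurate edges.

```bash
python3 - <<'E'
from h import *
im=cv2.imread('pics/w1.png')
cv2.imwrite('pics/w1z.png',cv2.resize(im[120:340,150:490],None,fx=2.3,fy=2.3,interpolation=cv2.INTER_CUBIC))
im=cv2.imread('pics/top0.png')
cv2.imwrite('pics/t0z2.png',cv2.resize(im[195:290,215:325],None,fx=6,fy=6,interpolation=cv2.INTER_CUBIC))
E
```

```text
(no output)
```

View pics/w1z.png

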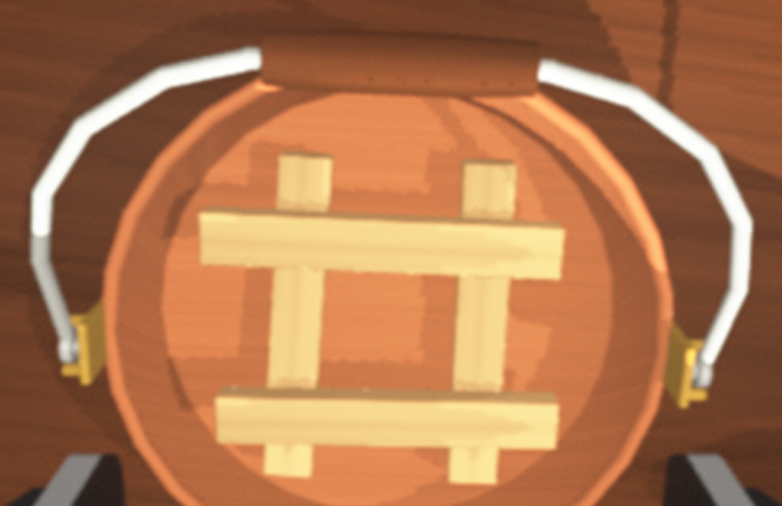

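View pics/t0z2.png

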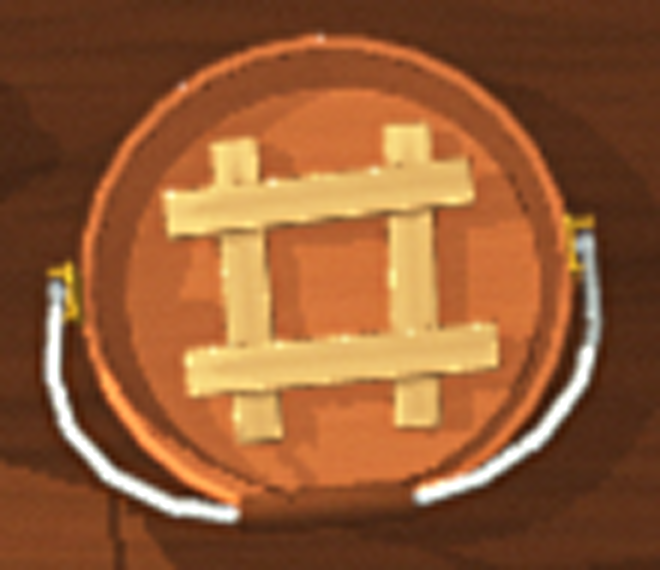

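```bash
python3 - <<'E'
from h import *
import pickle
cw,st=pickle.load(open('w1.pkl','rb')); ct=cam('top')
W=lambda p:(np.array(p)+.5)/2.3-.5+np.array([150,120]); T=lambda p:(np.array(p)+.5)/6-.5+np.array([215,195])
pairs={'midb_Rfar':((200,213),(498,366)),'midb_Rnear':((201,263),(495,325)),'midb_Lfar':((564,228),(192,395)),'midb_Lnear':((561,278),(186,352)),
'mida_1':((217,397),(473,200)),'mida_2':((216,442),(470,160)),'mida_3':((558,403),(170,236)),'mida_4':((556,448),(165,193)),
'slv-':((262,65),(417,490)),'slv+':((540,72),(240,508)),'ear-':((68,350),(585,237)),'ear+':((702,375),(57,287))}
D={}
for k,(a,b) in pairs.items():
    X,e=tri([cw,ct],[W(a),T(b)]); D[k]=X
    print(k,np.round(X*1000,1),np.round(np.array(e)*1000,1),'w@40',np.round(onz(cw,W(a),.04)[0][:2]*1000,1),'t@40',np.round(onz(ct,T(b),.04)[0][:2]*1000,1))
for a in ['midb','mida','slv','ear']:
    v=[D[k] for k in D if k.startswith(a)]; print(a,np.round(np.mean(v,0)*1000,1))
d=D['ear+']-D['ear-']; print(np.degrees(np.arctan2(-d[0],d[1])),np.linalg.norm(d)); d=D['slv+']-D['slv-']; print(np.degrees(np.arctan2(-d[0],d[1])),np.linalg.norm(d))
for P,z in (((200,213),(201,263),(564,228),(561,278)),.04),(((217,397),(216,442),(558,403),(556,448)),.04):
    q=[onz(cw,W(p),z)[0] for p in P]; m=np.mean(q,0); d=(q[2]+q[3]-q[0]-q[1])/2; print('w mid',np.round(m*1000,1),np.degrees(np.arctan2(-d[0],d[1])),np.linalg.norm(d),np.linalg.norm(q[0]-q[1]))
# slats A,B wrist and top at z .014, triangulate ends
E
```

```text
midb_Rfar [525.8  45.6  24.9] [0.2 0.2] w@40 [521.9  48.5] t@40 [523.3  44.9]
midb_Rnear [546.2  47.7  27.6] [1.1 1.1] w@40 [543.1  50.5] t@40 [543.2  46.5]
midb_Lfar [505.4 191.5  56. ] [2.2 2.2] w@40 [507.6 196.7] t@40 [509.1 192.1]
midb_Lnear [527.9 196.2  47. ] [2. 2.] w@40 [528.9 199.6] t@40 [530.  195.5]
mida_1 [608.   59.3  28. ] [1.2 1.2] w@40 [602.9  62. ] t@40 [604.7  57.7]
mida_2 [626.9  61.1  34.1] [1.7 1.7] w@40 [624.6  63.3] t@40 [624.6  59.3]
mida_3 [586.4 207.3  38.8] [2.3 2.3] w@40 [585.1 209.2] t@40 [587.  204.9]
mida_4 [607.8 210.4  39.1] [2.4 2.4] w@40 [606.6 212.4] t@40 [608.4 208. ]
slv- [453.6  77.8 116.2] [1.4 1.4] w@40 [459.7  68. ] t@40 [463.4  83.1]
slv+ [433.2 141.1 250.1] [0.7 0.7] w@40 [447.4 175.4] t@40 [454.7 167.6]
ear- [582.8   2.7  56.6] [0.5 0.5] w@40 [589.8  -3. ] t@40 [586.4   3.2]
ear+ [555.6 256.   65.3] [2.3 2.3] w@40 [563.5 268. ] t@40 [561.8 259.2]
midb [526.3 120.3  38.9]
mida [607.3 134.5  35. ]
slv [443.4 109.5 183.2]
ear [569.2 129.3  61. ]
6.118723571945982 0.25490178079516296
17.848352584951645 0.14954873259982415
w mid [525.4 123.8  40. ] 5.495841272417396 0.14931211597507255 0.021299013245597617
w mid [604.8 136.7  40. ] 6.8941991691460505 0.14926877450090673 0.021789499157496065
```

```bash
python3 - <<'E'
from h import *
plan([0.53,-0.21,0.20],184.5,9)
E
```

```text
from [0.5023 0.1256 0.2662] [-179.75   -0.53 -172.16] t 1.37 dyaw -3.3
[[np.float64(0.2), np.float64(-3.73), np.float64(0.75), np.float64(0.006)], [np.float64(0.17), np.float64(-3.73), np.float64(0.75), np.float64(0.006)], [np.float64(0.15), np.float64(-3.74), np.float64(0.75), np.float64(0.006)], [np.float64(0.12), np.float64(-3.74), np.float64(0.75), np.float64(0.006)], [np.float64(0.1), np.float64(-3.74), np.float64(0.75), np.float64(0.006)], [np.float64(0.08), np.float64(-3.74), np.float64(0.75), np.float64(0.006)], [np.float64(0.05), np.float64(-3.74), np.float64(0.75), np.float64(0.006)], [np.float64(0.03), np.float64(-3.74), np.float64(0.75), np.float64(0.006)], [np.float64(0.0), np.float64(-3.74), np.float64(0.75), np.float64(0.006)]]
```

>>> servo_tool(series=[0.2, -3.7, 0.7, 0.006, 0.2, -3.7, 0.7, 0.006, 0.1, -3.7, 0.7, 0.006, 0.1, -3.7, 0.7, 0.006, 0.1, -3.7, 0.7, 0.006, 0.1, -3.7, 0.7, 0.006, 0, -3.7, 0.7, 0.006, 0, -3.7, 0.7, 0.006, 0, -2.5, 0.4, 0.006, 0, 0, 0, 0, 0, 0, 0, 0, 0, 0, 0, 0])

```text
time_s: 2.37
tcp_pos: [0.5351, -0.1847, 0.2015]
ee_rot: [179.8, -0.5, -173.7]
wrist_force: [0.0, 0.2, 0.3]
width: 0.0854
```

```bash
python3 - <<'E'
from h import *
import pickle
c,im,st=snap('wrist','w2'); pickle.dump((c,st),open('w2.pkl','wb'))
print(st['tcp_pos'],st['ee_rot'],st['qpos'],np.abs(st['joint_velocities']).max(),st['time_s'])
hsv=cv2.cvtColor(im,cv2.COLOR_BGR2HSV)
m=((hsv[...,0]>=13)&(hsv[...,0]<=28)&(hsv[...,2]>165)&(hsv[...,1]>50)&(hsv[...,1]<175)).astype(np.uint8)*255
cs,_=cv2.findContours(m,cv2.RETR_EXTERNAL,cv2.CHAIN_APPROX_NONE)
for k in cs:
    if cv2.contourArea(k)<400: continue
    P=onz(c,k.reshape(-1,2).astype(float),0.014); w=cv2.minAreaRect((P[:,:2]*1000).astype(np.float32))
    print(np.round(cv2.minAreaRect(k)[0]),np.round(w[0],1),np.round(w[1],1),round(w[2],1))
E
```

```text
[ 0.53511521 -0.18470321  0.2014858 ] [ 179.78806535   -0.50899344 -173.68773965] [ 22.85435603  20.68159133  -8.1117256  102.85144048   3.38478827
  57.25408843 109.71053416] 1.2739162994915525 2.3667
[406. 441.] [763.1 -71.8] [75.7 48.7] 70.0
[286. 356.] [ 676.7 -202. ] [30.9 68. ] 16.7
[596. 315.] [612.2  78.2] [156.2  77.7] 19.7
[596. 241.] [535.9  51.7] [ 27.7 108.3] 60.6
[322. 241.] [ 565.3 -180.9] [151.6  24.1] 4.7
[158. 120.] [ 480.8 -321.1] [ 27.4 151.1] 77.7
[ 16. 140.] [ 513.9 -431.6] [ 31.8 221.9] 89.8
```

View pics/w2.png

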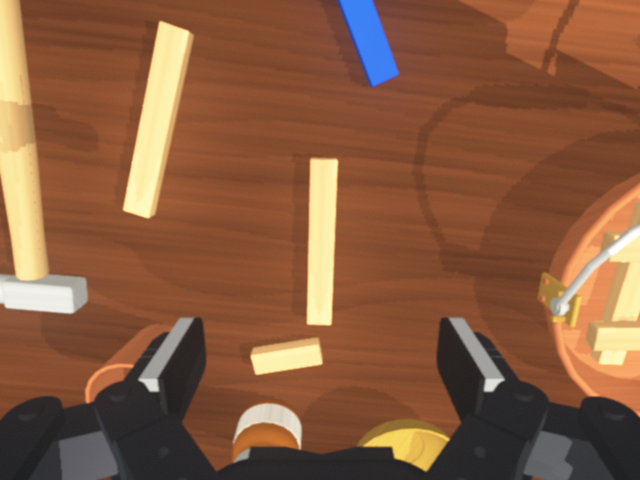

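```bash
python3 - <<'E'
from h import *
import pickle
cw,_=pickle.load(open('w2.pkl','rb')); ct=cam('top'); cs=cam('scene')
print(tri([cw,ct],[(322,241),(376,242.5)])); print(tri([cw,ct],[(158,120),(425.5,271.5)]))
print(tri([cw,cs],[(322,241),(276,216)])); print(tri([cw,cs],[(158,120),(272,168)]))
plan([0.566,-0.1815,0.04],184.6,5)
E
```

```text
(array([ 0.5645177 , -0.18276084,  0.00809734]), [np.float64(0.003506221263796982), np.float64(0.0035062212637970436)])
(array([ 0.47999988, -0.33008971, -0.01054635]), [np.float64(0.0036365691043244294), np.float64(0.0036365691043245083)])
(array([ 0.5645595 , -0.18139049,  0.0029885 ]), [np.float64(0.001606296884491129), np.float64(0.001606296884491239)])
(array([ 0.47686821, -0.32439825,  0.00475587]), [np.float64(0.0018587295923079671), np.float64(0.0018587295923081309)])
from [ 0.5353 -0.1837  0.2016] [ 179.76   -0.49 -173.61] t 2.42 dyaw -1.8
[[np.float64(-0.64), np.float64(-0.04), np.float64(3.23), np.float64(0.006)], [np.float64(-0.64), np.float64(-0.03), np.float64(3.23), np.float64(0.006)], [np.float64(-0.64), np.float64(-0.03), np.float64(3.23), np.float64(0.006)], [np.float64(-0.64), np.float64(-0.03), np.float64(3.23), np.float64(0.006)], [np.float64(-0.64), np.float64(-0.02), np.float64(3.23), np.float64(0.006)]]
```

>>> servo_tool(series=[-0.6, 0, 3.2, 0.006, -0.6, 0, 3.2, 0.006, -0.6, 0, 3.2, 0.006, -0.6, 0, 3.2, 0.006, -0.6, 0, 3.2, 0.006, 0, 0, 0, 0], claw=0.2)

```text
time_s: 2.92
tcp_pos: [0.5731, -0.1656, 0.0422]
ee_rot: [179.7, 0.3, -174.4]
wrist_force: [-1.6, 0.9, -0.9]
width: 0.0512
```

```bash
python3 - <<'E'
from h import *
c,im,st=snap('wrist','w3')
print(st['tcp_pos'],st['ee_rot'],st['width'])
for n,p in (('A',[[.5655-.075,-.1815-.006,.014],[.5655+.075,-.1815+.006,.014]]),): print(proj(c,p))
plan([0.566,-0.1815,0.003],184.6,2)
E
```

```text
[ 0.57309103 -0.16561206  0.0422494 ] [ 179.70263385    0.31264387 -174.38576321] 0.051152098501053914
[[286.58008535  99.40019081]
 [289.11822346 409.13829954]]
from [ 0.5742 -0.1656  0.0451] [ 179.75    0.45 -174.34] t 2.97 dyaw -1.1
[[np.float64(0.51), np.float64(-0.76), np.float64(2.1), np.float64(0.009)], [np.float64(0.5), np.float64(-0.76), np.float64(2.1), np.float64(0.009)]]
```

View pics/w3.png

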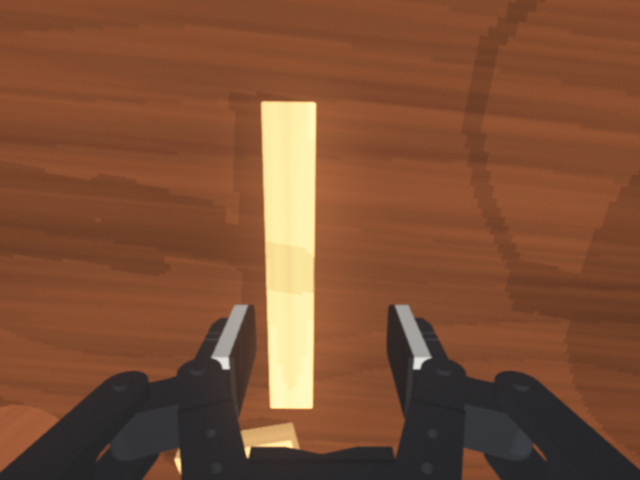

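>>> servo_tool(series=[0.6, -0.8, 0.7, 0.009, 0.2, -0.7, 0.7, 0.009, 0, 0, 0, 0])

```text
time_s: 3.22
tcp_pos: [0.5705, -0.1798, 0.0349]
ee_rot: [179.8, 0.8, -175.1]
wrist_force: [-0.9, -0.7, -0.0]
width: 0.0514
```

```bash
python3 - <<'E'
from h import *
plan([0.566,-0.1812,0.003],184.6,3)
E
```

```text
from [ 0.5705 -0.1798  0.0349] [ 179.8     0.78 -175.14] t 3.22 dyaw -0.3
[[np.float64(0.17), np.float64(-0.04), np.float64(1.06), np.float64(0.002)], [np.float64(0.17), np.float64(-0.04), np.float64(1.06), np.float64(0.002)], [np.float64(0.17), np.float64(-0.04), np.float64(1.06), np.float64(0.002)]]
```

>>> servo_tool(series=[0.2, 0, 1.2, 0, 0.2, 0, 1.2, 0, 0.1, 0, 1.0, 0, 0, 0, 0, 0])

```text
time_s: 3.55
tcp_pos: [0.5682, -0.1834, 0.0032]
ee_rot: [-180.0, 1.3, -175.3]
wrist_force: [-0.0, -0.4, -0.7]
width: 0.0507
```

```bash
python3 - <<'E'
from h import *
plan([0.566,-0.1812,0.003],184.6,1)
E
```

```text
from [ 0.5682 -0.1834  0.0032] [-179.96    1.26 -175.34] t 3.55 dyaw -0.1
[[np.float64(0.2), np.float64(0.24), np.float64(0.02), np.float64(0.001)]]
```

>>> servo_tool(series=[0.2, 0.2, 0, 0, 0, 0, 0, 0, 0, 0, 0, 0, 0, 0, 0, 0, 0, 0, 0, 0], claw=-1, newtons=40)

```text
time_s: 3.97
tcp_pos: [0.5659, -0.1812, 0.003]
ee_rot: [-180.0, 1.2, -175.3]
wrist_force: [-0.3, 1.6, -0.1]
width: 0.0209
```

>>> servo_tool(series=[0, 0, -2, 0, 0, 0, -4, 0, 0, 0, -4, 0, 0, 0, -4, 0])

```text
time_s: 4.3
tcp_pos: [0.5556, -0.1784, 0.1372]
ee_rot: [179.6, 0.1, -175.3]
wrist_force: [1.2, -0.5, -0.2]
width: 0.021
```

```bash
python3 - <<'E'
from h import *
c,im,st=snap('wrist','w4'); print(st['width'],st['wrist_force'])
plan([0.571,0.089,0.18],186.1,8)
E
```

```text
0.021036680694140216 [ 1.18962122 -0.47007934 -0.21609489]
from [ 0.561  -0.18    0.1463] [ 179.84    0.85 -175.26] t 4.35 dyaw 1.4
[[np.float64(-0.41), np.float64(3.34), np.float64(-0.41), np.float64(-0.003)], [np.float64(-0.42), np.float64(3.34), np.float64(-0.41), np.float64(-0.003)], [np.float64(-0.43), np.float64(3.34), np.float64(-0.41), np.float64(-0.003)], [np.float64(-0.44), np.float64(3.34), np.float64(-0.41), np.float64(-0.003)], [np.float64(-0.45), np.float64(3.34), np.float64(-0.41), np.float64(-0.003)], [np.float64(-0.46), np.float64(3.34), np.float64(-0.41), np.float64(-0.003)], [np.float64(-0.47), np.float64(3.33), np.float64(-0.41), np.float64(-0.003)], [np.float64(-0.48), np.float64(3.33), np.float64(-0.41), np.float64(-0.003)]]
```

View pics/w4.png

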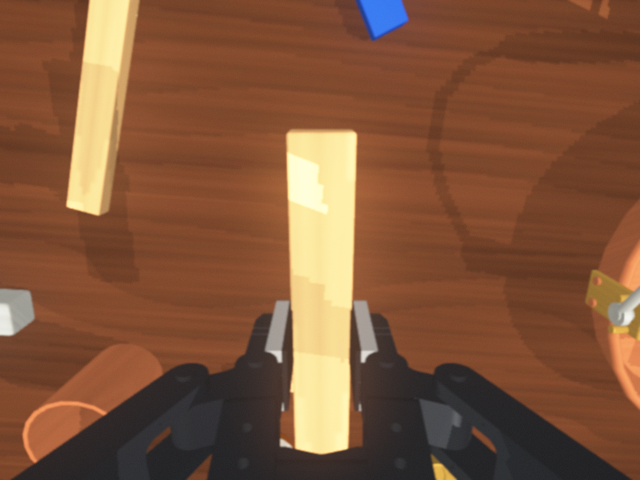

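The picture shows slat A held between the pads, running from (322,130) to (322,450). Now I'll carry it over the pan.

>>> servo_tool(series=[-0.4, 2.5, -0.9, -0.003, -0.4, 3.5, -0.6, -0.003, -0.4, 3.5, -0.4, -0.003, -0.4, 3.5, -0.3, -0.003, -0.5, 3.5, -0.2, -0.003, -0.5, 3.5, -0.2, -0.003, -0.5, 3.0, 0, -0.003, -0.4, 2.0, 0, -0.003, -0.2, 1.0, 0, 0, 0, 0, 0, 0])

```text
time_s: 5.18
tcp_pos: [0.581, 0.0897, 0.1837]
ee_rot: [-179.8, 2.1, -174.2]
wrist_force: [-0.3, 0.3, -0.9]
width: 0.021
```

```bash
python3 - <<'E'
from h import *
import pickle
c,im,st=snap('wrist','w5');pickle.dump((c,st),open('w5.pkl','wb')); print(st['width'],st['tcp_pos'],st['ee_rot'],st['time_s'])
E
```

```text
0.02099632901122478 [0.58100467 0.08967896 0.18371826] [-179.76551221    2.12964021 -174.24114788] 5.1833
```

View pics/w5.png

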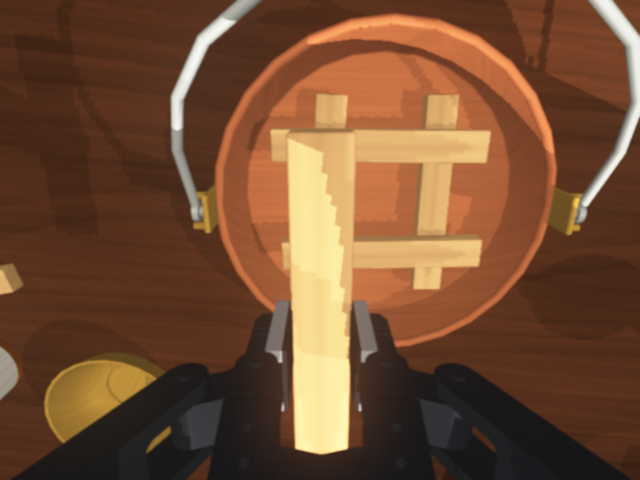

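```bash
python3 - <<'E'
from h import *
import pickle
c,st=pickle.load(open('w5.pkl','rb'))
for k,p,z in [('mbL',(271.5,145.5),.04),('mbR',(489,147),.04),('maR',(480.5,252.5),.04),('ear-',(197,213),.062),('ear+',(582,214),.062)]:
    print(k,np.round(onz(c,p,z)[0]*1000,1))
im=cv2.imread('pics/w5.png')
E
```

```text
mbL [533.   49.8  40. ]
mbR [519.  198.3  40. ]
maR [596.  210.9  40. ]
ear- [579.5   5.   62. ]
ear+ [554.  261.7  62. ]
```

```bash
python3 - <<'E'
from h import *
plan([0.5702,0.0907,0.07],186.1,4)
E
```

```text
from [0.5809 0.0883 0.1836] [-179.73    2.11 -174.3 ] t 5.23 dyaw 0.4
[[np.float64(0.36), np.float64(0.1), np.float64(2.83), np.float64(-0.002)], [np.float64(0.36), np.float64(0.1), np.float64(2.83), np.float64(-0.002)], [np.float64(0.36), np.float64(0.1), np.float64(2.83), np.float64(-0.002)], [np.float64(0.36), np.float64(0.1), np.float64(2.83), np.float64(-0.002)]]
```

>>> servo_tool(series=[0.4, 0.1, 2.5, 0, 0.4, 0.1, 2.8, 0, 0.4, 0.1, 2.8, 0, 0.4, 0.1, 2.5, 0, 0, 0, 0, 0, 0, 0, 0, 0])

```text
time_s: 5.73
tcp_pos: [0.5721, 0.0754, 0.0756]
ee_rot: [-179.3, 2.4, -175.1]
wrist_force: [0.1, 1.3, 0.2]
width: 0.0209
```

```bash
python3 - <<'E'
from h import *
plan([0.5702,0.0907,0.045],186.1,3)
E
```

```text
from [0.5721 0.0754 0.0756] [-179.27    2.41 -175.14] t 5.73 dyaw 1.2
[[np.float64(0.06), np.float64(0.53), np.float64(1.01), np.float64(-0.007)], [np.float64(0.06), np.float64(0.53), np.float64(1.01), np.float64(-0.007)], [np.float64(0.06), np.float64(0.53), np.float64(1.01), np.float64(-0.007)]]
```

>>> servo_tool(series=[0, 0.8, 0.6, -0.008, 0.1, 0.7, 0.6, -0.008, 0.1, 0.3, 0.6, -0.005, 0, 0, 0, 0])

```text
time_s: 6.07
tcp_pos: [0.5728, 0.0906, 0.0599]
ee_rot: [-179.1, 2.7, -174.2]
wrist_force: [-0.0, 0.5, -0.4]
width: 0.0206
```

```bash
python3 - <<'E'
from h import *
plan([0.5702,0.0907,0.045],186.1,2)
E
```

```text
from [0.5728 0.0906 0.0599] [-179.14    2.72 -174.17] t 6.07 dyaw 0.3
[[np.float64(0.16), np.float64(0.03), np.float64(0.74), np.float64(-0.002)], [np.float64(0.16), np.float64(0.03), np.float64(0.74), np.float64(-0.002)]]
```

>>> servo_tool(series=[0.2, 0.1, 0.7, 0, 0.1, 0.1, 0.7, 0, 0, 0, 0, 0])

```text
time_s: 6.32
tcp_pos: [0.5718, 0.0938, 0.0464]
ee_rot: [-179.2, 3.0, -174.1]
wrist_force: [-0.7, 0.6, -1.3]
width: 0.0209
```

```bash
python3 - <<'E'
from h import *
plan([0.5702,0.0907,0.043],186.1,1)
E
```

```text
from [0.5718 0.0938 0.0464] [-179.17    2.95 -174.05] t 6.32 dyaw 0.2
[[np.float64(0.21), np.float64(-0.29), np.float64(0.33), np.float64(-0.003)]]
```

>>> servo_tool(series=[0.2, -0.3, 0.2, 0, 0, 0, 0.1, 0, 0, 0, 0, 0])

```text
time_s: 6.57
tcp_pos: [0.5705, 0.0908, 0.0435]
ee_rot: [-179.2, 3.0, -174.0]
wrist_force: [-1.3, 0.8, 3.1]
width: 0.0205
```

```bash
python3 - <<'E'
from h import *
c,im,st=snap('wrist','w6'); c2,im2,_=snap('scene','s6'); cv2.imwrite('pics/s6z.png',cv2.resize(im2[200:360,270:450],None,fx=4,fy=3.7))
print(st['wrist_force'],st['wrist_torque'])
plan([0.5702,0.0907,0.043],186.1,1)
E
```

```text
[-1.28515673  0.79050044  3.09755873] [ 0.27475284  0.43409377 -0.07993813]
from [0.5705 0.0909 0.0436] [-179.17    2.99 -174.01] t 6.67 dyaw 0.1
[[np.float64(0.04), np.float64(-0.01), np.float64(0.06), np.float64(-0.002)]]
```

View pics/w6.png

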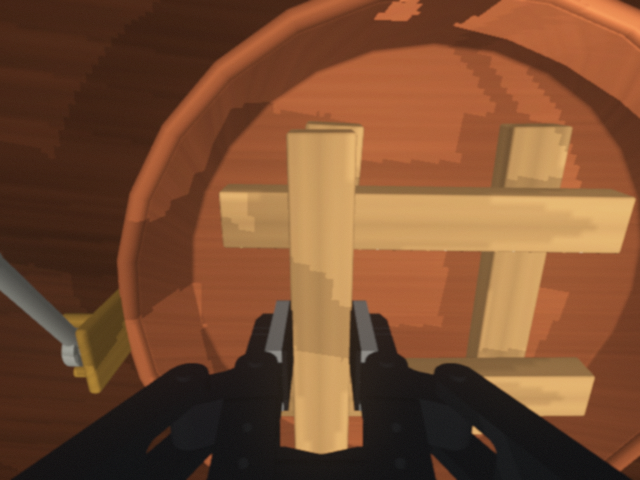

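View pics/s6z.png

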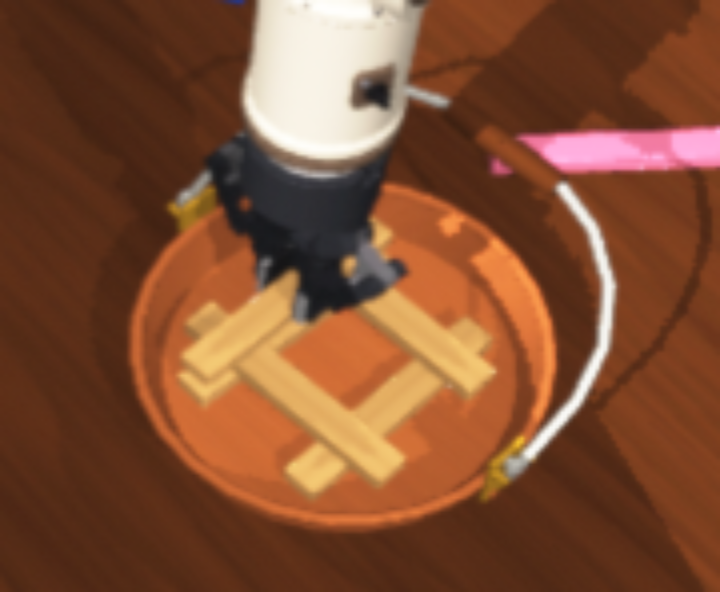

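Slat A lies squarely over the low slat in both views: its end is at (320,130) in the wrist view, and contact is about 3 N. I'll release it.

>>> servo_tool(series=[0, 0, 0.05, 0, 0, 0, 0, 0, 0, 0, 0, 0], claw=-0.2)

```text
time_s: 6.92
tcp_pos: [0.5709, 0.0905, 0.0432]
ee_rot: [-179.2, 3.0, -174.0]
wrist_force: [-0.2, 0.4, 0.3]
width: 0.0341
```

>>> servo_tool(series=[0, 0, -0.6, 0, 0, 0, -1.2, 0, 0, 0, -2, 0, 0, 0, -4, 0, 0, 0, -4, 0, 0, 0, -2, 0, 0, 0, 0, 0])

```text
time_s: 7.5
tcp_pos: [0.5614, 0.0916, 0.1892]
ee_rot: [-179.2, 2.8, -174.0]
wrist_force: [0.2, 0.7, 0.4]
width: 0.0342
```

```bash
python3 - <<'E'
from h import *
import pickle
c,im,st=snap('wrist','w7'); pickle.dump((c,st),open('w7.pkl','wb')); print(st['tcp_pos'],st['ee_rot'],st['time_s'])
plan([0.475,-0.325,0.17],167.6,12)
E
```

```text
[0.56139223 0.09163097 0.18919564] [-179.16486658    2.81258076 -174.00359568] 7.5
from [0.5612 0.0915 0.188 ] [-179.16    2.79 -174.01] t 7.55 dyaw -18.4
[[np.float64(1.08), np.float64(-3.38), np.float64(0.15), np.float64(0.027)], [np.float64(0.99), np.float64(-3.4), np.float64(0.15), np.float64(0.027)], [np.float64(0.9), np.float64(-3.43), np.float64(0.15), np.float64(0.027)], [np.float64(0.81), np.float64(-3.45), np.float64(0.15), np.float64(0.027)], [np.float64(0.72), np.float64(-3.47), np.float64(0.15), np.float64(0.027)], [np.float64(0.62), np.float64(-3.49), np.float64(0.15), np.float64(0.027)], [np.float64(0.53), np.float64(-3.5), np.float64(0.15), np.float64(0.027)], [np.float64(0.44), np.float64(-3.52), np.float64(0.15), np.float64(0.027)], [np.float64(0.34), np.float64(-3.53), np.float64(0.15), np.float64(0.027)], [np.float64(0.25), np.float64(-3.54), np.float64(0.15), np.float64(0.027)], [np.float64(0.15), np.float64(-3.54), np.float64(0.15), np.float64(0.027)], [np.float64(0.06), np.float64(-3.54), np.float64(0.15), np.float64(0.027)]]
```

View pics/w7.png

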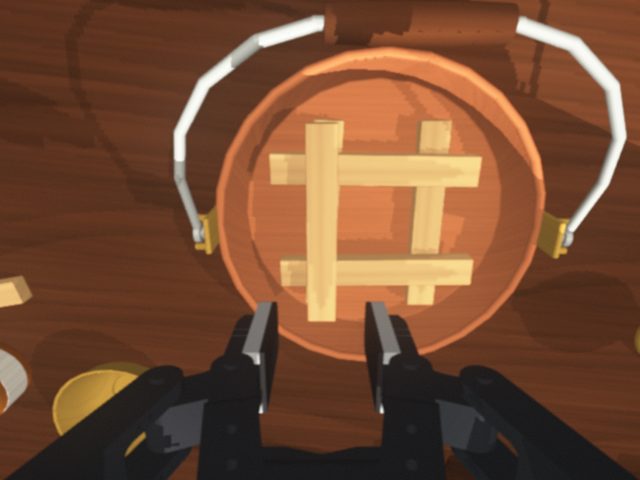

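Slat A lies flat across both mid slats, from (321,125) to (321,320). Next is slat B.

>>> servo_tool(series=[1, -2.8, 0, 0.027, 1, -3.4, 0.1, 0.027, 0.9, -3.4, 0.1, 0.027, 0.8, -3.4, 0.1, 0.027, 0.7, -3.5, 0.1, 0.027, 0.6, -3.5, 0.2, 0.027, 0.5, -3.5, 0.2, 0.027, 0.4, -3.5, 0.2, 0.027, 0.3, -3.5, 0.2, 0.027, 0.3, -3.5, 0.2, 0.027, 0.2, -3.0, 0.2, 0.027, 0, -1.8, 0, 0.02], claw=0.2)

```text
time_s: 8.55
tcp_pos: [0.4706, -0.3017, 0.1618]
ee_rot: [179.5, 2.3, 167.8]
wrist_force: [0.2, -0.4, -0.2]
width: 0.0511
```

>>> servo_tool(series=[0, 0, 0, 0, 0, 0, 0, 0])

```text
time_s: 8.72
tcp_pos: [0.4662, -0.3073, 0.1594]
ee_rot: [179.6, 2.1, 167.3]
wrist_force: [-0.5, 0.3, -0.4]
width: 0.0511
```

```bash
cat > slat.py <<'E'
from h import *
def slats(c,im,z=.014,amin=400):
    hsv=cv2.cvtColor(im,cv2.COLOR_BGR2HSV)
    m=((hsv[...,0]>=13)&(hsv[...,0]<=28)&(hsv[...,2]>165)&(hsv[...,1]>50)&(hsv[...,1]<175)).astype(np.uint8)*255
    cs,_=cv2.findContours(m,cv2.RETR_EXTERNAL,cv2.CHAIN_APPROX_NONE)
    for k in cs:
        if cv2.contourArea(k)<amin: continue
        P=onz(c,k.reshape(-1,2).astype(float),z); w=cv2.minAreaRect((P[:,:2]*1000).astype(np.float32))
        print(np.round(cv2.minAreaRect(k)[0]),np.round(w[0],1),np.round(w[1],1),round(w[2],1))
E
python3 - <<'E'
from slat import *
c,im,st=snap('wrist','w8'); print(st['tcp_pos'],st['ee_rot'],st['qpos'],st['time_s'])
slats(c,im)
E
```

```text
[ 0.46621707 -0.30733033  0.1593694 ] [179.60946552   2.06470069 167.25170796] [ 31.56757482  21.26773345  -0.32984967 108.23921396  -1.20688625
  48.66573026 109.30350041] 8.7167
[305. 230.] [ 479.9 -323. ] [ 23.6 151.1] 77.6
[154. 237.] [ 465.7 -432.6] [197.3  30. ] 0.6
```

View pics/w8.png

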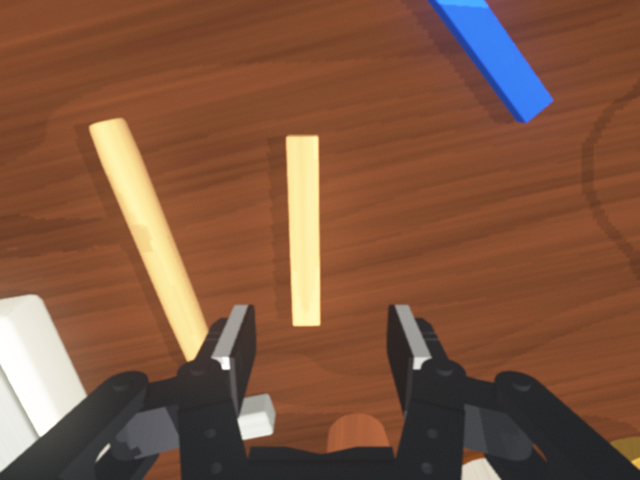

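Slat B is at (305,230) in the wrist view, which gives (0.480,-0.323). The hammer is well clear.

```bash
python3 - <<'E'
from h import *
plan([0.4795,-0.3225,0.04],167.6,4)
E
```

```text
from [ 0.4661 -0.3073  0.1594] [179.63   2.05 167.27] t 8.77 dyaw 0.3
[[np.float64(-0.3), np.float64(-0.32), np.float64(2.99), np.float64(-0.001)], [np.float64(-0.3), np.float64(-0.32), np.float64(2.99), np.float64(-0.001)], [np.float64(-0.3), np.float64(-0.32), np.float64(2.99), np.float64(-0.001)], [np.float64(-0.3), np.float64(-0.32), np.float64(2.99), np.float64(-0.001)]]
```

>>> servo_tool(series=[-0.3, -0.4, 2.5, 0, -0.3, -0.4, 3, 0, -0.3, -0.3, 3, 0, -0.3, -0.3, 2.5, 0, 0, 0, 0.4, 0, 0, 0, 0, 0])

```text
time_s: 9.27
tcp_pos: [0.485, -0.3139, 0.0429]
ee_rot: [179.4, 2.3, 168.1]
wrist_force: [0.8, 1.1, 0.9]
width: 0.0511
```

```bash
python3 - <<'E'
from slat import *
c,im,st=snap('wrist','w9'); slats(c,im)
plan([0.4795,-0.3225,0.003],167.6,3)
E
```

```text
[160. 466.] [ 572.8 -424.8] [20.9 20.2] 77.4
[298. 262.] [ 479.8 -322.8] [ 23.  150.1] 77.7
[ 37. 250.] [ 449.  -432.9] [143.7  33.7] 0.7
from [ 0.4849 -0.3136  0.0433] [179.36   2.26 168.13] t 9.32 dyaw -0.5
[[np.float64(0.17), np.float64(-0.34), np.float64(1.33), np.float64(0.003)], [np.float64(0.17), np.float64(-0.34), np.float64(1.33), np.float64(0.003)], [np.float64(0.17), np.float64(-0.34), np.float64(1.33), np.float64(0.003)]]
```

>>> servo_tool(series=[0.3, -0.5, 1.2, 0.004, 0.2, -0.4, 1.2, 0.004, 0.1, -0.1, 1.2, 0, 0, 0, 0, 0])

```text
time_s: 9.65
tcp_pos: [0.4814, -0.3224, 0.0089]
ee_rot: [179.5, 2.7, 167.8]
wrist_force: [-0.6, 1.0, -1.2]
width: 0.0512
```

```bash
python3 - <<'E'
from h import *
plan([0.4798,-0.3228,0.003],167.6,1)
E
```

```text
from [ 0.4814 -0.3224  0.0089] [179.45   2.67 167.82] t 9.65 dyaw -0.2
[[np.float64(0.17), np.float64(-0.08), np.float64(0.58), np.float64(0.004)]]
```

>>> servo_tool(series=[0.2, -0.1, 0.6, 0.003, 0, 0, 0, 0])

```text
time_s: 9.82
tcp_pos: [0.4791, -0.3235, 0.0023]
ee_rot: [179.5, 2.7, 167.6]
wrist_force: [-1.3, -0.0, -0.2]
width: 0.0515
```

>>> servo_tool(series=[0, 0, 0, 0, 0, 0, 0, 0, 0, 0, 0, 0, 0, 0, 0, 0, 0, 0, 0, 0], claw=-1, newtons=40)

```text
time_s: 10.23
tcp_pos: [0.4799, -0.3244, 0.0036]
ee_rot: [179.5, 2.8, 167.5]
wrist_force: [0.8, -1.0, -0.0]
width: 0.0208
```

>>> servo_tool(series=[0, 0, -2, 0, 0, 0, -4, 0, 0, 0, -4, 0, 0, 0, -4, 0, 0, 0, -2, 0])

```text
time_s: 10.65
tcp_pos: [0.4678, -0.3205, 0.1627]
ee_rot: [179.2, 2.0, 167.6]
wrist_force: [0.9, 0.5, -0.7]
width: 0.0211
```

```bash
python3 - <<'E'
from h import *
import pickle
# refine pan pose from w7
c,st=pickle.load(open('w7.pkl','rb'))
for k,p,z in [('mbL',(270,169),.04),('mbR',(481,171.5),.04),('maL',(281,272),.04),('maR',(471,270.5),.04),('ear-',(198,233),.062),('ear+',(568,240),.062),('A0',(321.5,124),.054),('A1',(321,320),.054)]:
    print(k,np.round(onz(c,p,z)[0]*1000,1))
c,im,st=snap('wrist','w10')
C=np.array([.566,.1305]);a=np.radians(6.1); t=C+.040*np.array([-np.sin(a),np.cos(a)]); print(t)
plan([t[0],t[1],.19],186.1,12)
E
```

```text
mbL [532.7  49.5  40. ]
mbR [518.5 198.9  40. ]
maL [612.9  62.9  40. ]
maR [595.1 210.1  40. ]
ear- [578.6   4.5  62. ]
ear+ [555.5 261.5  62. ]
A0 [496.9  83.   54. ]
A1 [644.  98.  54.]
[0.56174944 0.17027352]
from [ 0.4694 -0.3217  0.1657] [179.28   2.28 167.6 ] t 10.7 dyaw 18.5
[[np.float64(0.12), np.float64(4.17), np.float64(-0.16), np.float64(-0.027)], [np.float64(0.01), np.float64(4.17), np.float64(-0.16), np.float64(-0.027)], [np.float64(-0.1), np.float64(4.17), np.float64(-0.16), np.float64(-0.027)], [np.float64(-0.22), np.float64(4.17), np.float64(-0.16), np.float64(-0.027)], [np.float64(-0.33), np.float64(4.16), np.float64(-0.16), np.float64(-0.027)], [np.float64(-0.44), np.float64(4.15), np.float64(-0.16), np.float64(-0.027)], [np.float64(-0.55), np.float64(4.14), np.float64(-0.16), np.float64(-0.027)], [np.float64(-0.66), np.float64(4.12), np.float64(-0.16), np.float64(-0.027)], [np.float64(-0.77), np.float64(4.1), np.float64(-0.16), np.float64(-0.027)], [np.float64(-0.88), np.float64(4.08), np.float64(-0.16), np.float64(-0.027)], [np.float64(-0.99), np.float64(4.05), np.float64(-0.16), np.float64(-0.027)], [np.float64(-1.1), np.float64(4.03), np.float64(-0.16), np.float64(-0.027)]]
```

View pics/w10.png

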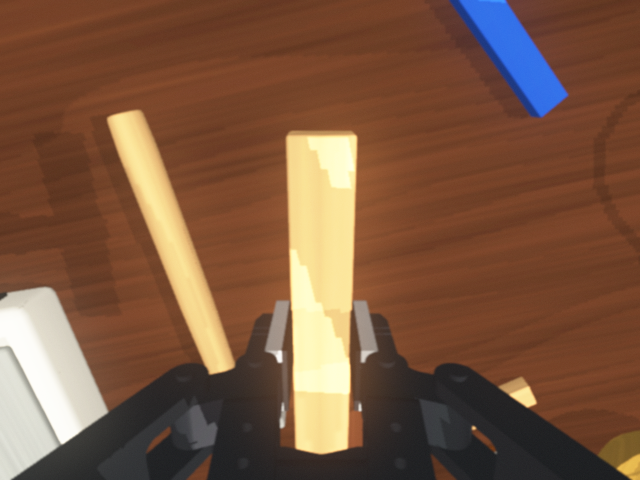

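>>> servo_tool(series=[0.1, 2.5, -0.6, -0.027, 0, 3.6, -0.5, -0.027, -0.1, 4, -0.4, -0.027, -0.2, 4, -0.3, -0.027, -0.3, 4, -0.2, -0.027, -0.4, 4, -0.2, -0.027, -0.5, 4, -0.2, -0.027, -0.6, 4, -0.1, -0.027, -0.7, 4, 0, -0.027, -0.8, 4, 0, -0.027, -0.9, 4, 0, -0.027, -0.9, 3.5, 0, -0.027])

```text
time_s: 11.7
tcp_pos: [0.5535, 0.1324, 0.1994]
ee_rot: [-179.2, 3.1, -174.2]
wrist_force: [1.2, -0.2, 0.5]
width: 0.021
```

```bash
python3 - <<'E'
from h import *
plan([.5617,.1705,.17],186.1,3)
E
```

```text
from [0.5535 0.1324 0.1994] [-179.16    3.13 -174.22] t 11.7 dyaw 0.3
[[np.float64(-0.35), np.float64(1.25), np.float64(0.98), np.float64(-0.002)], [np.float64(-0.35), np.float64(1.25), np.float64(0.98), np.float64(-0.002)], [np.float64(-0.35), np.float64(1.25), np.float64(0.98), np.float64(-0.002)]]
```

>>> servo_tool(series=[-0.4, 1, 1.5, 0, -0.3, 0.8, 2.5, 0, -0.2, 0.7, 2.5, 0, -0.1, 0.4, 2.5, 0, 0, 0, 1, 0, 0, 0, 0, 0])

```text
time_s: 12.2
tcp_pos: [0.5673, 0.1816, 0.0982]
ee_rot: [-179.7, 3.6, -173.0]
wrist_force: [-0.8, -0.9, -0.5]
width: 0.0209
```

```bash
python3 - <<'E'
from h import *
plan([.5617,.1705,.06],186.1,3)
c,im,st=snap('wrist','w11')
E
```

```text
from [0.5673 0.1816 0.0982] [-179.68    3.61 -172.97] t 12.2 dyaw -0.9
[[np.float64(0.31), np.float64(-0.34), np.float64(1.26), np.float64(0.005)], [np.float64(0.31), np.float64(-0.34), np.float64(1.26), np.float64(0.005)], [np.float64(0.31), np.float64(-0.34), np.float64(1.26), np.float64(0.005)]]
```

View pics/w11.png

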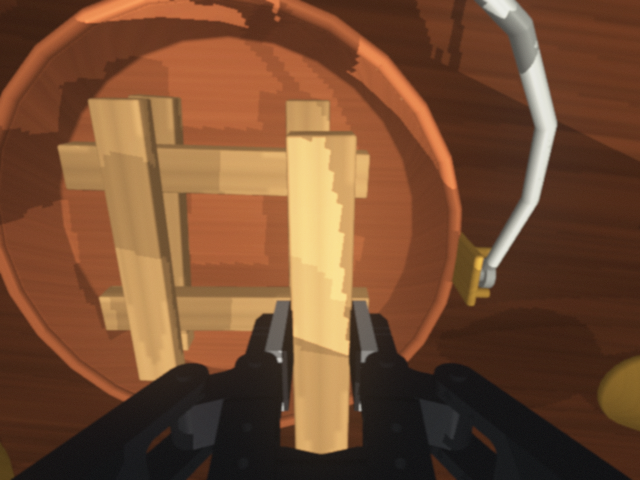

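>>> servo_tool(series=[0.4, -0.5, 1, 0.005, 0.3, -0.4, 1.2, 0.005, 0.2, -0.2, 1.2, 0.005, 0, 0, 0, 0])

```text
time_s: 12.58
tcp_pos: [0.5648, 0.1664, 0.0674]
ee_rot: [-179.7, 4.0, -174.1]
wrist_force: [-0.2, -0.8, 0.3]
width: 0.0207
```

```bash
python3 - <<'E'
from h import *
plan([.5617,.1705,.046],186.1,2)
E
```

```text
from [0.5648 0.1664 0.0674] [-179.74    4.05 -174.12] t 12.58 dyaw 0.2
[[np.float64(0.21), np.float64(0.22), np.float64(1.06), np.float64(-0.002)], [np.float64(0.21), np.float64(0.22), np.float64(1.06), np.float64(-0.002)]]
```

>>> servo_tool(series=[0.3, 0.3, 0.7, 0, 0.2, 0.1, 0.7, 0, 0.1, 0, 0.5, 0, 0, 0, 0, 0])

```text
time_s: 12.92
tcp_pos: [0.5618, 0.1682, 0.0499]
ee_rot: [-179.7, 4.4, -174.3]
wrist_force: [-0.3, -0.3, -0.5]
width: 0.021
```

```bash
python3 - <<'E'
from h import *
print(sensors.read_state()['wrist_force'])
plan([.5617,.1705,.044],186.1,1)
E
```

```text
[-0.33292572 -0.30245723 -0.53782394]
from [0.5618 0.1682 0.0499] [-179.74    4.36 -174.33] t 12.92 dyaw 0.4
[[np.float64(0.03), np.float64(0.23), np.float64(0.59), np.float64(-0.007)]]
```

>>> servo_tool(series=[0.1, 0.2, 0.4, -0.007, 0, 0.1, 0.2, 0, 0, 0, 0, 0])

```text
time_s: 13.17
tcp_pos: [0.5616, 0.1718, 0.0441]
ee_rot: [-179.7, 4.5, -173.8]
wrist_force: [0.1, -0.6, 1.2]
width: 0.0209
```

```bash
python3 - <<'E'
from h import *
print(sensors.read_state()['wrist_force'])
plan([.5617,.1705,.044],186.1,1)
c,im,st=snap('wrist','w12')
E
```

```text
[ 0.14116495 -0.56313542  1.21230803]
from [0.5616 0.1718 0.0441] [-179.71    4.45 -173.85] t 13.17 dyaw -0.1
[[np.float64(0.0), np.float64(-0.13), np.float64(0.01), np.float64(0.001)]]
```

View pics/w12.png

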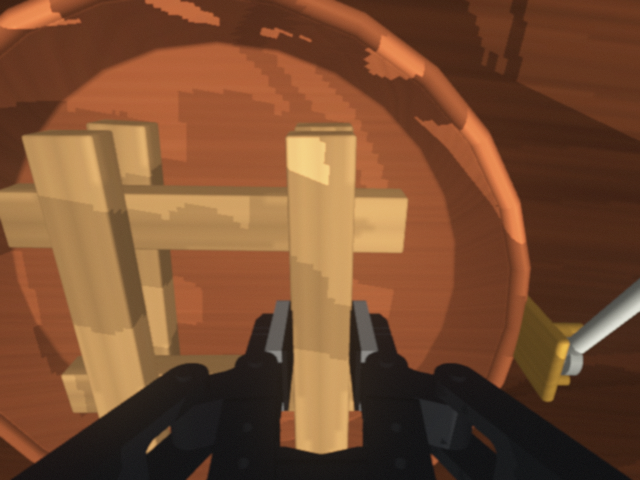

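Slat B sits in line over its low slat, with its end at (321,130), and is just in contact. I'll release it and rise.

>>> servo_tool(series=[0, -0.1, 0.05, 0, 0, 0, 0, 0, 0, 0, 0, 0], claw=-0.2)

```text
time_s: 13.47
tcp_pos: [0.5623, 0.1713, 0.0441]
ee_rot: [-179.7, 4.5, -173.8]
wrist_force: [-0.0, 0.4, -0.3]
width: 0.0338
```

>>> servo_tool(series=[0, 0, -0.6, 0, 0, 0, -1.2, 0, 0, 0, -2, 0, 0, 0, -4, 0, 0, 0, -4, 0, 0, 0, -4, 0, 0, 0, -2, 0, 0, 0, 0, 0])

```text
time_s: 14.13
tcp_pos: [0.5457, 0.1708, 0.2341]
ee_rot: [-179.8, 4.4, -173.8]
wrist_force: [0.5, 0.4, -0.6]
width: 0.0343
```

```bash
python3 - <<'E'
from h import *
import pickle
c,im,st=snap('wrist','w13'); pickle.dump((c,st),open('w13.pkl','wb')); print(st['tcp_pos'],st['ee_rot'],st['qpos'],st['time_s'])
E
```

```text
[0.54570167 0.17082242 0.23410342] [-179.76044186    4.38536268 -173.75583249] [ -6.93179691  16.89299273 -16.79565367 104.16806235   7.63248528
  55.70509223  69.27845752] 14.1333
```

View pics/w13.png

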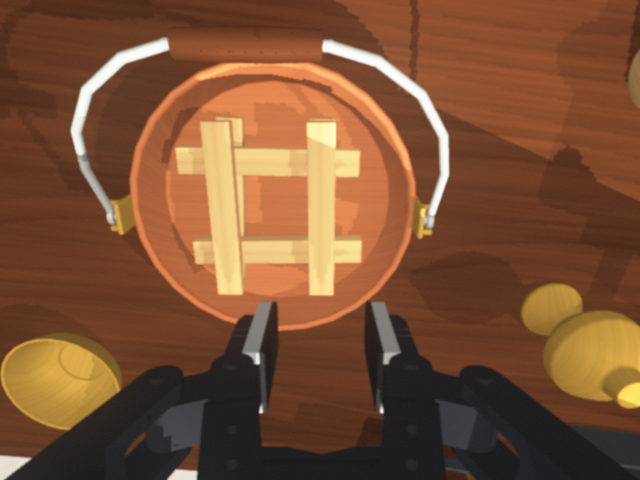

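Both third-layer slats rest across both mid slats, at (221,208) and (321,208). Next I'll locate the sleeve from several wrist views.

```bash
python3 - <<'E'
from h import *
tiles=[]
for n,(x,y) in (('w1',(240,125)),('w7',(300,0)),('w13',(145,20))):
    im=cv2.imread(f'pics/{n}.png')[y:y+55,x:x+240]; tiles.append(cv2.resize(im,None,fx=3.3,fy=3.3,interpolation=cv2.INTER_CUBIC))
cv2.imwrite('pics/slv.png',np.vstack(tiles))
E
```

```text
(no output)
```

View pics/slv.png

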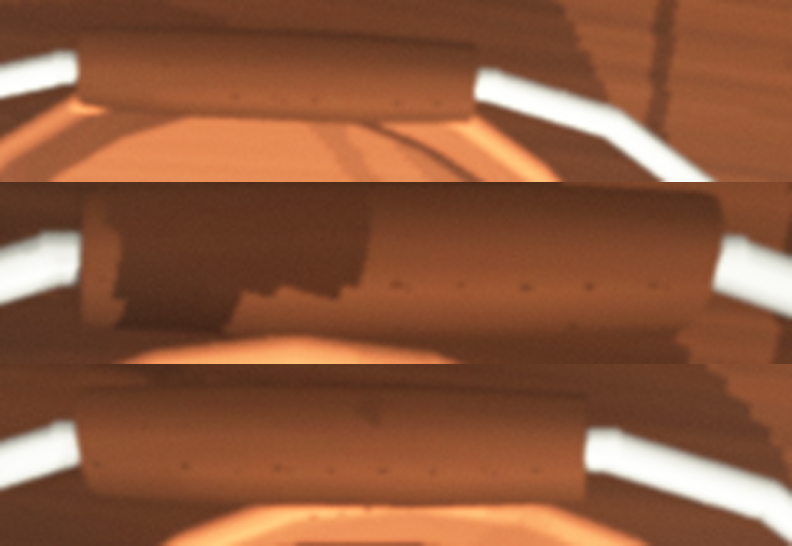

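```bash
python3 - <<'E'
from h import *
import pickle
o={'w1':(240,125),'w7':(300,0),'w13':(145,20)}
L={'w1':(77,68),'w7':(81,76),'w13':(79,77)};Rr={'w1':(477,84),'w7':(718,80),'w13':(585,84)}
cs={k:pickle.load(open(k+'.pkl','rb'))[0] for k in o}
res=[]
for D in (L,Rr):
    uv=[(np.array(D[k])+.5)/3.3-.5+np.array(o[k]) for k in o]
    X,e=tri(list(cs.values()),uv); res.append(X); print(np.round(X*1000,1),np.round(np.array(e)*1000,1))
    for (k,c),u in zip(cs.items(),uv): print(k,np.round(onz(c,u,.132)[0]*1000,1))
d=res[1]-res[0]; print('len',np.linalg.norm(d),np.degrees(np.arctan2(-d[0],d[1])),'mid',np.mean(res,0))
a=np.radians(6.1); print('expected',np.array([.566,.1305])-.1212*np.array([np.cos(a),np.sin(a)]))
E
```

```text
[448.8  80.  136.3] [0.3 0.5 0.2]
w1 [448.9  79.4 132. ]
w7 [448.6  80.2 132. ]
w13 [448.6  78.3 132. ]
[441.1 159.5 137.4] [0.6 0.7 0.3]
w1 [440.8 160.3 132. ]
w7 [440.7 162.1 132. ]
w13 [440.7 159.2 132. ]
len 0.07990431211117856 5.529041744155325 mid [0.44490893 0.11978231 0.13687698]
expected [0.44548624 0.11762079]
```

```bash
python3 - <<'E'
from h import *
plan([.4455,.1195,.20],96,13)
E
```

```text
from [0.5457 0.1708 0.2329] [-179.76    4.37 -173.75] t 14.18 dyaw -90.3
[[np.float64(0.83), np.float64(-0.31), np.float64(0.19), np.float64(0.121)], [np.float64(0.78), np.float64(-0.41), np.float64(0.19), np.float64(0.121)], [np.float64(0.73), np.float64(-0.5), np.float64(0.19), np.float64(0.121)], [np.float64(0.66), np.float64(-0.58), np.float64(0.19), np.float64(0.121)], [np.float64(0.59), np.float64(-0.66), np.float64(0.19), np.float64(0.121)], [np.float64(0.5), np.float64(-0.72), np.float64(0.19), np.float64(0.121)], [np.float64(0.41), np.float64(-0.78), np.float64(0.19), np.float64(0.121)], [np.float64(0.32), np.float64(-0.82), np.float64(0.19), np.float64(0.121)], [np.float64(0.21), np.float64(-0.85), np.float64(0.19), np.float64(0.121)], [np.float64(0.11), np.float64(-0.87), np.float64(0.19), np.float64(0.121)], [np.float64(0.0), np.float64(-0.88), np.float64(0.19), np.float64(0.121)], [np.float64(-0.1), np.float64(-0.88), np.float64(0.19), np.float64(0.121)], [np.float64(-0.21), np.float64(-0.86), np.float64(0.19), np.float64(0.121)]]
```

>>> servo_tool(series=[0.8, -0.3, 0.2, 0.121, 0.8, -0.4, 0.2, 0.121, 0.7, -0.5, 0.2, 0.121, 0.7, -0.6, 0.2, 0.121, 0.6, -0.7, 0.2, 0.121, 0.5, -0.7, 0.2, 0.121, 0.4, -0.8, 0.2, 0.121, 0.3, -0.8, 0.2, 0.121, 0.2, -0.8, 0.2, 0.121, 0.1, -0.9, 0.2, 0.121, 0, -0.9, 0.1, 0.121, -0.1, -0.9, 0, 0.1], claw=0.4)

```text
time_s: 15.18
tcp_pos: [0.4395, 0.1199, 0.1944]
ee_rot: [176.6, 0.7, 101.5]
wrist_force: [-0.2, 0.4, 0.0]
width: 0.0597
```

```bash
python3 - <<'E'
from h import *
s=sensors.read_state(); print(s['qpos'])
plan([.4455,.1195,.18],96,2)
E
```

```text
[-14.5104128    7.74560868  -5.44706631 121.02335964   2.58257181
  48.03627646 -10.04307275]
from [0.4395 0.1199 0.1944] [176.6   0.7 101.5] t 15.18 dyaw -5.5
[[np.float64(-0.07), np.float64(0.25), np.float64(0.74), np.float64(0.048)], [np.float64(-0.06), np.float64(0.25), np.float64(0.74), np.float64(0.048)]]
```

>>> servo_tool(series=[0, 0.2, 0.3, 0.05, 0, 0.2, 0.3, 0.03, 0, 0, 0, 0, 0, 0, 0, 0])

```text
time_s: 15.52
tcp_pos: [0.4372, 0.118, 0.1842]
ee_rot: [177.1, 0.5, 96.4]
wrist_force: [0.2, 0.7, 0.1]
width: 0.0601
```

```bash
python3 - <<'E'
from h import *
c,im,st=snap('wrist','w14')
m=R.from_euler('xyz',st['ee_rot'],degrees=True).as_matrix(); print(st['tcp_pos'],st['ee_rot'],m[:,2], 'grasp pt',st['tcp_pos']-.019*m[:,2])
print(proj(c,[[.4488,.080,.135],[.4411,.1595,.135]]))
t=np.array([.445,.1197,.1345])+.019*m[:,2]; print(t); plan(t,96,4)
E
```

```text
[0.43722563 0.11801946 0.18423109] [177.14972245   0.54390068  96.39315937] [ 0.05047268 -0.00388498 -0.99871789] grasp pt [0.43626665 0.11809327 0.20320673]
[[331.40840699 338.11883674]
 [335.38273892 193.41313983]]
[0.44595898 0.11962619 0.11552436]
from [0.4371 0.118  0.1842] [177.17   0.55  96.4 ] t 15.57 dyaw -0.4
[[np.float64(0.03), np.float64(0.14), np.float64(1.72), np.float64(0.002)], [np.float64(0.03), np.float64(0.14), np.float64(1.72), np.float64(0.002)], [np.float64(0.03), np.float64(0.14), np.float64(1.72), np.float64(0.002)], [np.float64(0.03), np.float64(0.14), np.float64(1.72), np.float64(0.002)]]
```

View pics/w14.png

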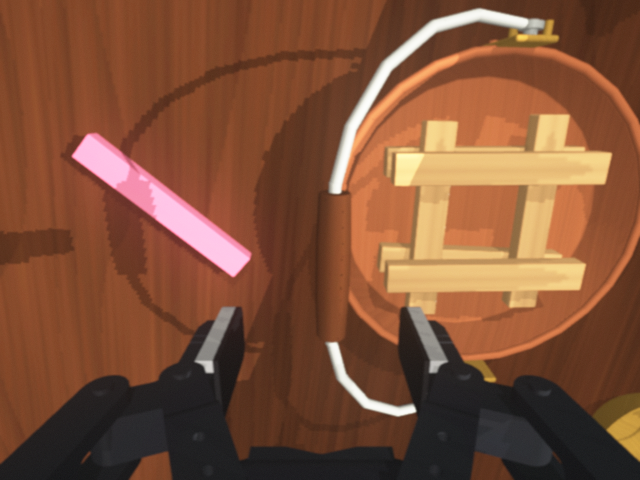

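The sleeve at (333,267) matches my prediction, so I'll descend onto it.

>>> servo_tool(series=[0, 0.2, 1.5, 0.002, 0, 0.2, 1.6, 0.002, 0, 0.1, 1.6, 0, 0, 0.1, 1.2, 0, 0, 0, 0.4, 0, 0, 0, 0, 0])

```text
time_s: 16.07
tcp_pos: [0.4472, 0.1189, 0.1197]
ee_rot: [177.1, 0.5, 96.5]
wrist_force: [-0.8, 0.3, -0.4]
width: 0.0597
```

```bash
python3 - <<'E'
from h import *
st=sensors.read_state()
m=R.from_euler('xyz',st['ee_rot'],degrees=True).as_matrix()
t=np.array([.445,.1197,.1345])+.019*m[:,2]; print(t); plan(t,96,1)
E
```

```text
[0.44598196 0.11964046 0.11552549]
from [0.4472 0.1189 0.1197] [177.08   0.52  96.52] t 16.07 dyaw -0.5
[[np.float64(0.09), np.float64(-0.13), np.float64(0.41), np.float64(0.009)]]
```

>>> servo_tool(series=[0.1, -0.1, 0.4, 0.008, 0, 0, 0, 0])

```text
time_s: 16.23
tcp_pos: [0.4462, 0.1199, 0.1157]
ee_rot: [177.1, 0.5, 96.0]
wrist_force: [-0.1, 0.6, -0.3]
width: 0.0599
```

>>> servo_tool(series=[0, 0, 0, 0, 0, 0, 0, 0, 0, 0, 0, 0, 0, 0, 0, 0, 0, 0, 0, 0, 0, 0, 0, 0], claw=-1, newtons=60)

```text
time_s: 16.73
tcp_pos: [0.4471, 0.1203, 0.118]
ee_rot: [176.9, 0.5, 96.1]
wrist_force: [0.5, 0.5, 0.5]
width: 0.0163
```

```bash
python3 - <<'E'
from h import *
c,im,st=snap('wrist','w15'); c2,im2,_=snap('scene','s15'); cv2.imwrite('pics/s15z.png',cv2.resize(im2[170:370,250:450],None,fx=3,fy=3))
m=R.from_euler('xyz',st['ee_rot'],degrees=True).as_matrix()
print(st['tcp_pos'],st['ee_rot'],st['wrist_force'],st['wrist_torque'],st['width'],'gp',st['tcp_pos']-.019*m[:,2])
E
```

```text
[0.44708135 0.12029508 0.11798849] [176.89944973   0.45245446  96.05422921] [0.46895337 0.53826612 0.45824354] [ 0.02740104  0.14116824 -0.07400607] 0.01629111379798815 gp [0.4460436  0.12033568 0.13696008]
```

View pics/w15.png

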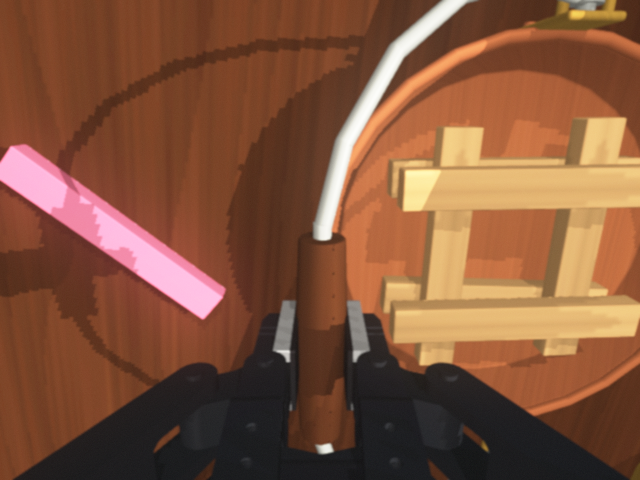

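View pics/s15z.png

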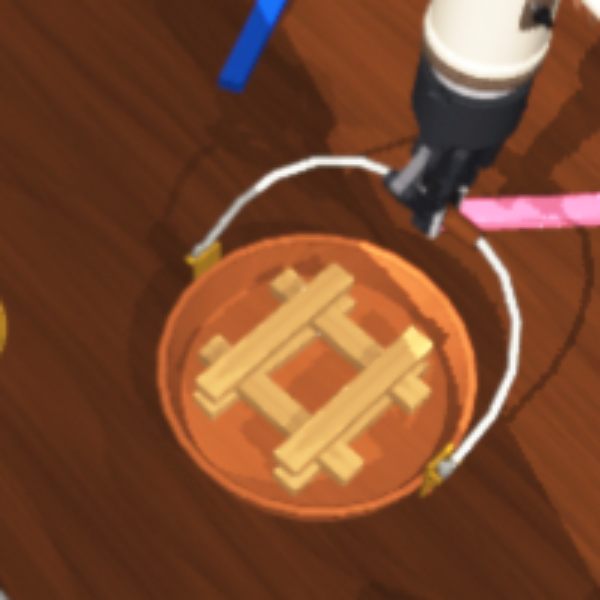

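```bash
cat > arc.py <<'E'
from h import *
import sys
T0=np.array([.4471,.1203,.118]); a=np.radians(5.8); ex=np.array([np.cos(a),np.sin(a),0])
def wp(phi):
    p=np.radians(phi); q=np.radians(30.5)
    return T0+.140*(np.cos(q)-np.cos(p))*ex+np.array([0,0,.140*(np.sin(p)-np.sin(q))])
phi=float(sys.argv[1]); n=int(sys.argv[2]); st=sensors.read_state()
d=(np.array(st['tcp_pos'])-T0); u=-.140*np.cos(np.radians(30.5))+d@ex; w=.140*np.sin(np.radians(30.5))+d[2]
print('phi now',round(np.degrees(np.arctan2(w,-u)),1),'r',round(np.hypot(u,w)*1000,1),'lat',round((d@np.array([-np.sin(a),np.cos(a),0]))*1000,1),'F',np.round(st['wrist_force'],1),'T',np.round(st['wrist_torque'],2),'w',round(st['width'],4))
plan(wp(phi),None,n)
E
python3 arc.py 40 3
```

```text
phi now 30.5 r 140.0 lat -0.0 F [ 0.3 -0.3 -0.8] T [ 0.04  0.12 -0.08] w 0.0159
from [0.4471 0.1203 0.1179] [176.91   0.46  96.06] t 16.83 dyaw 0.0
[[np.float64(-0.01), np.float64(0.48), np.float64(-0.61), np.float64(-0.0)], [np.float64(-0.01), np.float64(0.48), np.float64(-0.61), np.float64(-0.0)], [np.float64(-0.01), np.float64(0.48), np.float64(-0.61), np.float64(-0.0)]]
```

>>> servo_tool(series=[0, 0.4, -0.6, 0, 0, 0.5, -0.6, 0, 0, 0.5, -0.6, 0, 0, 0, 0, 0])

```text
time_s: 17.17
tcp_pos: [0.4611, 0.1215, 0.1385]
ee_rot: [176.9, 0.5, 96.0]
wrist_force: [-0.9, -0.9, 0.4]
width: 0.0163
```

```bash
python3 arc.py 50 3
```

```text
phi now 40.7 r 140.5 lat -0.2 F [-0.9 -0.9  0.4] T [-0.03  0.23 -0.06] w 0.0163
from [0.4611 0.1215 0.1385] [176.95   0.49  96.05] t 17.17 dyaw 0.0
[[np.float64(0.0), np.float64(0.58), np.float64(-0.49), np.float64(-0.0)], [np.float64(0.0), np.float64(0.58), np.float64(-0.49), np.float64(-0.0)], [np.float64(0.0), np.float64(0.58), np.float64(-0.49), np.float64(-0.0)]]
```

>>> servo_tool(series=[0, 0.5, -0.5, 0, 0, 0.6, -0.5, 0, 0, 0.6, -0.4, 0, 0, 0, 0, 0])

```text
time_s: 17.5
tcp_pos: [0.4784, 0.1231, 0.1558]
ee_rot: [177.0, 0.5, 96.0]
wrist_force: [-0.5, -0.6, -0.1]
width: 0.0158
```

```bash
python3 arc.py 60 3
```

```text
phi now 50.7 r 140.7 lat -0.3 F [-0.5 -0.6 -0.1] T [-0.06  0.11 -0.03] w 0.0158
from [0.4784 0.1231 0.1558] [177.03   0.51  96.03] t 17.5 dyaw 0.0
[[np.float64(0.0), np.float64(0.66), np.float64(-0.38), np.float64(-0.0)], [np.float64(0.0), np.float64(0.66), np.float64(-0.38), np.float64(-0.0)], [np.float64(0.0), np.float64(0.66), np.float64(-0.38), np.float64(-0.0)]]
```

>>> servo_tool(series=[0, 0.6, -0.4, 0, 0, 0.7, -0.4, 0, 0, 0.7, -0.3, 0, 0, 0, 0, 0])

```text
time_s: 17.83
tcp_pos: [0.5006, 0.1253, 0.1708]
ee_rot: [177.0, 0.5, 96.0]
wrist_force: [0.6, -0.0, 0.3]
width: 0.0157
```

```bash
python3 arc.py 70 3; python3 - <<'E'
from h import *
c,im,st=snap('scene','s17'); cv2.imwrite('pics/s17z.png',cv2.resize(im[150:370,240:460],None,fx=2.7,fy=2.7))
E
```

```text
phi now 61.6 r 140.7 lat -0.4 F [ 0.6 -0.   0.3] T [-0.07 -0.    0.01] w 0.0157
from [0.5006 0.1253 0.1708] [177.01   0.53  96.03] t 17.83 dyaw 0.0
[[np.float64(0.01), np.float64(0.65), np.float64(-0.22), np.float64(-0.0)], [np.float64(0.01), np.float64(0.65), np.float64(-0.22), np.float64(-0.0)], [np.float64(0.01), np.float64(0.65), np.float64(-0.22), np.float64(-0.0)]]
```

View pics/s17z.png

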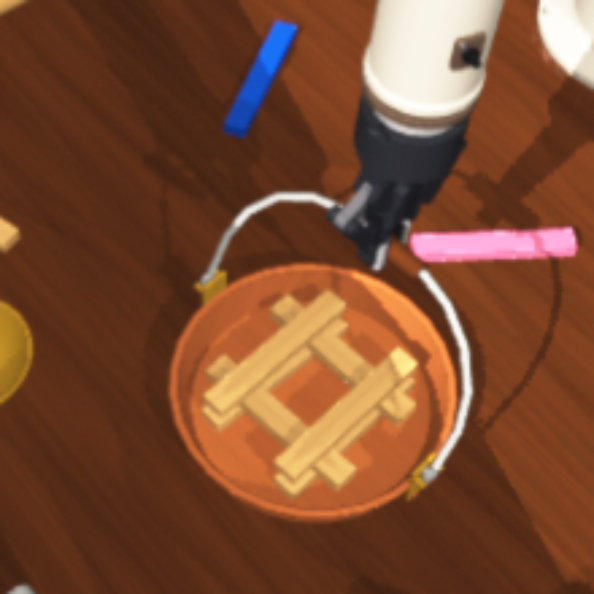

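The bail is rising with the gripper, the pan is unmoved and the stack is intact. Continuing.

>>> servo_tool(series=[0, 0.6, -0.3, 0, 0, 0.7, -0.2, 0, 0, 0.7, -0.2, 0, 0, 0, 0, 0])

```text
time_s: 18.22
tcp_pos: [0.5233, 0.1276, 0.1805]
ee_rot: [176.9, 0.5, 96.0]
wrist_force: [0.8, -1.0, -1.3]
width: 0.0161
```

```bash
python3 arc.py 80 3
```

```text
phi now 71.7 r 140.7 lat -0.4 F [ 0.8 -1.  -1.3] T [-0.04 -0.05 -0.03] w 0.0161
from [0.5233 0.1276 0.1805] [176.91   0.53  96.02] t 18.22 dyaw 0.0
[[np.float64(0.01), np.float64(0.67), np.float64(-0.11), np.float64(-0.0)], [np.float64(0.01), np.float64(0.67), np.float64(-0.11), np.float64(-0.0)], [np.float64(0.01), np.float64(0.67), np.float64(-0.11), np.float64(-0.0)]]
```

>>> servo_tool(series=[0, 0.6, -0.2, 0, 0, 0.7, -0.1, 0, 0, 0.7, -0.1, 0, 0, 0, 0, 0])

```text
time_s: 18.55
tcp_pos: [0.5458, 0.1299, 0.1858]
ee_rot: [176.9, 0.5, 96.0]
wrist_force: [-0.3, -0.7, 2.6]
width: 0.0162
```

```bash
python3 arc.py 90 3
```

```text
phi now 81.2 r 140.6 lat -0.4 F [-0.3 -0.7  2.6] T [-0.14  0.11 -0.04] w 0.0162
from [0.5458 0.1299 0.1858] [176.87   0.53  96.01] t 18.55 dyaw 0.0
[[np.float64(0.01), np.float64(0.72), np.float64(0.0), np.float64(-0.0)], [np.float64(0.01), np.float64(0.72), np.float64(0.0), np.float64(-0.0)], [np.float64(0.01), np.float64(0.72), np.float64(0.0), np.float64(-0.0)]]
```

>>> servo_tool(series=[0, 0.7, 0, 0, 0, 0.7, 0, 0, 0, 0.7, 0, 0, 0, 0, 0, 0])

```text
time_s: 18.88
tcp_pos: [0.5689, 0.1323, 0.1873]
ee_rot: [176.8, 0.5, 96.0]
wrist_force: [-0.2, -0.2, 2.4]
width: 0.0159
```

```bash
python3 arc.py 90 1; python3 - <<'E'
from h import *
c,im,st=snap('scene','s18'); cv2.imwrite('pics/s18z.png',cv2.resize(im[150:370,240:460],None,fx=2.7,fy=2.7))
c,im,st=snap('wrist','w18'); c,im,st=snap('top','t18'); cv2.imwrite('pics/t18z.png',cv2.resize(im[160:300,190:350],None,fx=4,fy=4))
E
```

```text
phi now 90.7 r 140.4 lat -0.4 F [-0.2 -0.2  2.4] T [-0.15 -0.06  0.02] w 0.0159
from [0.5689 0.1323 0.1873] [176.85   0.54  96.01] t 18.88 dyaw 0.0
[[np.float64(0.04), np.float64(-0.18), np.float64(0.03), np.float64(-0.0)]]
```

View pics/s18z.png

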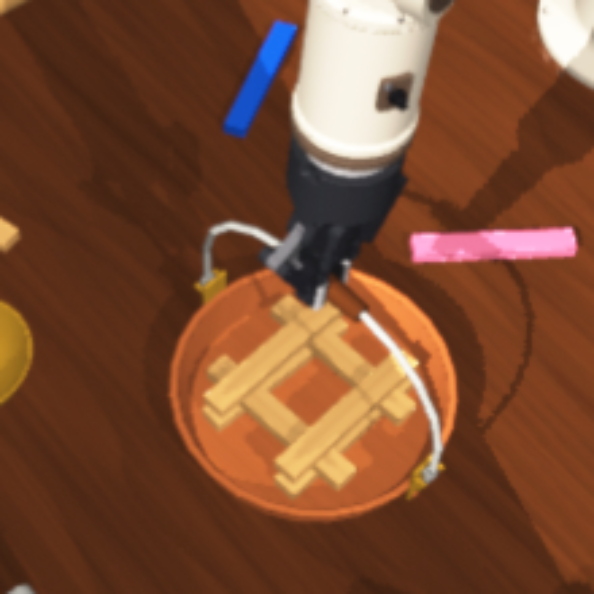

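View pics/w18.png

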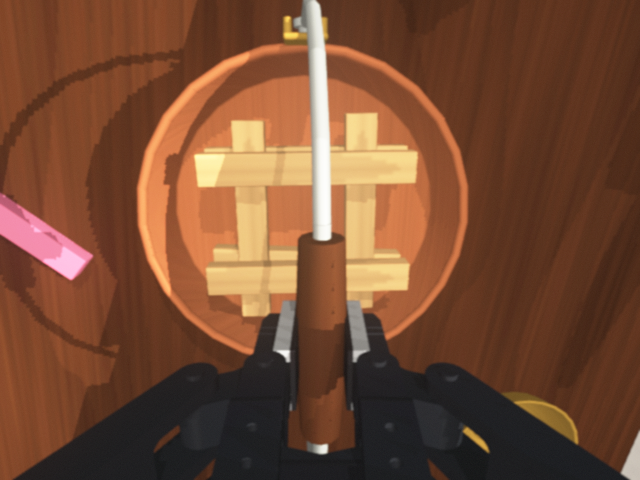

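View pics/t18z.png

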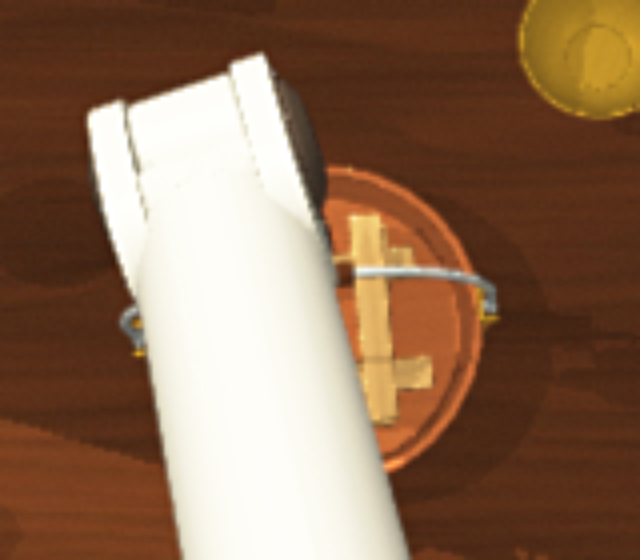

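```bash
python3 - <<'E'
from h import *
im=cv2.imread('pics/w18.png'); cv2.imwrite('pics/w18z.png',cv2.resize(im[0:80,240:380],None,fx=5,fy=5,interpolation=cv2.INTER_CUBIC))
E
```

```text
(no output)
```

View pics/w18z.png

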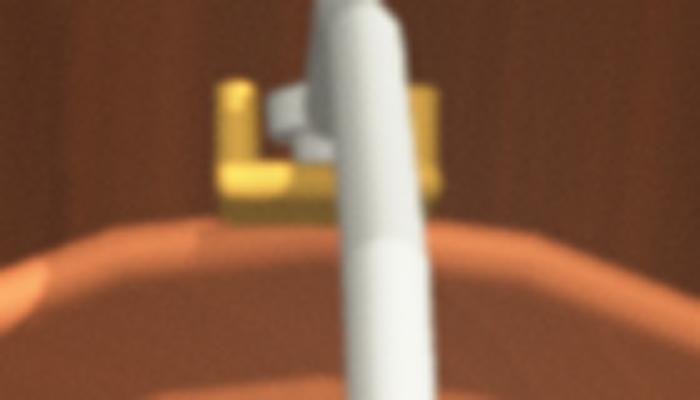

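```bash
python3 - <<'E'
from h import *
st=sensors.read_state(); c=cam('wrist',st)
print(onz(c,(305.6,18),.072),onz(c,(305.6,36),.062)); 
a=np.radians(5.8); ey=np.array([-np.sin(a),np.cos(a)])
for p in (onz(c,(305.6,18),.072)[0][:2],onz(c,(305.6,36),.062)[0][:2]):
    s=st['tcp_pos'][:2]-np.array([.0011,0]); d=p-s; print('ear along y',d@ey,'x off of ear vs sleeve',d@np.array([np.cos(a),np.sin(a)]))
# rim centre check in w18: rim left/right points
for yy,l,r in ((200,139,467),): 
    L=onz(c,(l,yy),.045)[0];Q=onz(c,(r,yy),.045)[0]; print(L,Q,(L+Q)/2,np.linalg.norm(L-Q))
print(st['tcp_pos'])
E
```

```text
[[0.55080325 0.25836687 0.072     ]] [[0.55169783 0.25071363 0.062     ]]
ear along y 0.12722272538754298 x off of ear vs sleeve -0.002826031561758662
ear along y 0.11951826052803603 x off of ear vs sleeve -0.0027094377326493755
[0.44556922 0.13703527 0.045     ] [0.67919243 0.15890749 0.045     ] [0.56238083 0.14797138 0.045     ] 0.23464482487669353
[0.56757147 0.13208102 0.18732645]
```

>>> servo_tool(series=[0, -0.2, 0, 0, 0, 0, -0.1, 0, 0, 0, 0, 0], newtons=80)

```text
time_s: 19.28
tcp_pos: [0.5636, 0.1316, 0.1874]
ee_rot: [177.1, 0.6, 96.0]
wrist_force: [0.7, -0.2, 2.5]
width: 0.0159
```

```bash
python3 - <<'E'
from h import *
st=sensors.read_state(); print(st['wrist_force'],st['wrist_torque'])
plan([.5655,.1319,.2],None,3)
E
```

```text
[ 0.69473581 -0.22133831  2.53170377] [-0.12723011  0.03205021  0.00147496]
from [0.5636 0.1316 0.1874] [177.05   0.57  96.04] t 19.28 dyaw 0.0
[[np.float64(-0.0), np.float64(0.09), np.float64(-0.42), np.float64(-0.0)], [np.float64(-0.0), np.float64(0.09), np.float64(-0.42), np.float64(-0.0)], [np.float64(-0.0), np.float64(0.09), np.float64(-0.42), np.float64(-0.0)]]
```

>>> servo_tool(series=[0, 0.1, -0.2, 0, 0, 0.1, -0.3, 0, 0, 0, -0.3, 0, 0, 0, 0, 0])

```text
time_s: 19.62
tcp_pos: [0.5608, 0.1318, 0.1923]
ee_rot: [177.6, 0.6, 96.1]
wrist_force: [0.5, 0.5, -6.7]
width: 0.0155
```

```bash
python3 - <<'E'
from h import *
st=sensors.read_state(); print(st['wrist_force'],st['wrist_torque'])
plan([.5655,.1319,.21],None,3)
E
```

```text
[ 0.53264912  0.49820165 -6.67381552] [ 0.02650316  0.11025102 -0.04947242]
from [0.5608 0.1318 0.1923] [177.57   0.6   96.1 ] t 19.62 dyaw 0.0
[[np.float64(-0.02), np.float64(0.18), np.float64(-0.58), np.float64(-0.0)], [np.float64(-0.02), np.float64(0.18), np.float64(-0.58), np.float64(-0.0)], [np.float64(-0.02), np.float64(0.18), np.float64(-0.58), np.float64(-0.0)]]
```

>>> servo_tool(series=[0, 0.2, -0.4, 0, 0, 0.2, -0.5, 0, 0, 0.2, -0.6, 0, 0, 0.1, -0.6, 0, 0, 0.1, -0.6, 0, 0, 0.1, -0.4, 0])

```text
time_s: 20.12
tcp_pos: [0.5673, 0.133, 0.2245]
ee_rot: [177.9, 0.6, 96.1]
wrist_force: [-0.4, 0.0, -6.4]
width: 0.0155
```

```bash
python3 - <<'E'
from h import *
st=sensors.read_state(); print(st['wrist_force'],st['wrist_torque'])
plan([.5655,.1319,.285],None,12)
c,im,st=snap('wrist','w19');c,im,st=snap('scene','s19'); cv2.imwrite('pics/s19z.png',cv2.resize(im[150:370,240:460],None,fx=2.7,fy=2.7))
E
```

```text
[-0.38141075  0.0466145  -6.35514519] [0.029463   0.07692874 0.04203394]
from [0.5673 0.133  0.2245] [177.86   0.62  96.14] t 20.12 dyaw 0.0
[[np.float64(-0.01), np.float64(0.0), np.float64(-0.5), np.float64(-0.0)], [np.float64(-0.01), np.float64(0.0), np.float64(-0.5), np.float64(-0.0)], [np.float64(-0.01), np.float64(0.0), np.float64(-0.5), np.float64(-0.0)], [np.float64(-0.01), np.float64(0.0), np.float64(-0.5), np.float64(-0.0)], [np.float64(-0.01), np.float64(0.0), np.float64(-0.5), np.float64(-0.0)], [np.float64(-0.01), np.float64(0.0), np.float64(-0.5), np.float64(-0.0)], [np.float64(-0.01), np.float64(0.0), np.float64(-0.5), np.float64(-0.0)], [np.float64(-0.01), np.float64(0.0), np.float64(-0.5), np.float64(-0.0)], [np.float64(-0.01), np.float64(0.0), np.float64(-0.5), np.float64(-0.0)], [np.float64(-0.01), np.float64(0.0), np.float64(-0.5), np.float64(-0.0)], [np.float64(-0.01), np.float64(0.0), np.float64(-0.5), np.float64(-0.0)], [np.float64(-0.01), np.float64(0.0), np.float64(-0.5), np.float64(-0.0)]]
```

View pics/w19.png

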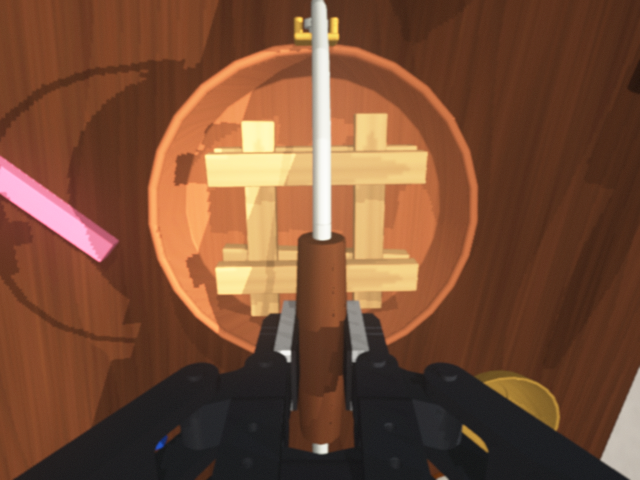

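View pics/s19z.png

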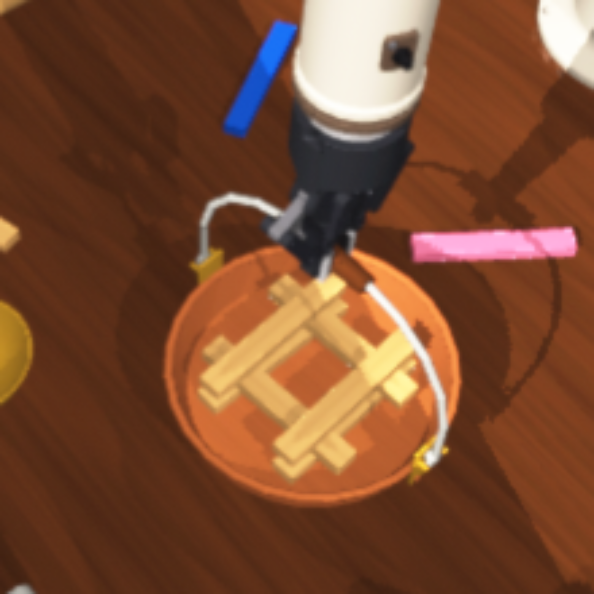

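The pan hangs free and level with the stack intact. I'll continue straight up.

>>> servo_tool(series=[0, 0, -0.4, 0, 0, 0, -0.6, 0, 0, 0, -0.7, 0, 0, 0, -0.7, 0, 0, 0, -0.6, 0, 0, 0, -0.4, 0])

```text
time_s: 20.72
tcp_pos: [0.5651, 0.133, 0.2609]
ee_rot: [177.9, 0.6, 96.1]
wrist_force: [0.0, -0.1, -5.6]
width: 0.0155
```

```bash
python3 - <<'E'
from h import *
st=sensors.read_state(); print(st['wrist_force'],st['wrist_torque'])
plan([.566,.132,.289],None,5)
E
```

```text
[ 0.01973421 -0.10236001 -5.60088462] [ 0.03911984  0.10526039 -0.0798639 ]
from [0.5651 0.133  0.2609] [177.94   0.64  96.13] t 20.72 dyaw 0.0
[[np.float64(-0.03), np.float64(0.04), np.float64(-0.56), np.float64(-0.0)], [np.float64(-0.03), np.float64(0.04), np.float64(-0.56), np.float64(-0.0)], [np.float64(-0.03), np.float64(0.04), np.float64(-0.56), np.float64(-0.0)], [np.float64(-0.03), np.float64(0.04), np.float64(-0.56), np.float64(-0.0)], [np.float64(-0.03), np.float64(0.04), np.float64(-0.56), np.float64(-0.0)]]
```

>>> servo_tool(series=[0, 0, -0.5, 0, 0, 0.1, -0.6, 0, 0, 0, -0.7, 0, 0, 0, -0.6, 0, 0, 0, -0.3, 0, 0, 0, 0, 0, 0, 0, 0, 0, 0, 0, 0, 0, 0, 0, 0, 0])

```text
time_s: 21.47
tcp_pos: [0.5656, 0.1335, 0.2927]
ee_rot: [177.8, 0.6, 96.1]
wrist_force: [0.5, 1.0, -7.2]
width: 0.0155
```

```bash
python3 - <<'E'
from h import *
st=sensors.read_state(); print(st['wrist_force'],st['wrist_torque'],st['tcp_pos'],st['ee_rot'],st['time_s'])
c,im,st=snap('wrist','w20');c,im,st=snap('scene','s20')
E
```

```text
[ 0.52520062  0.99273309 -7.15379939] [0.03284253 0.09643105 0.01079727] [0.56561798 0.13351404 0.29266226] [177.77982381   0.61171002  96.13676176] 21.4667
```

View pics/w20.png

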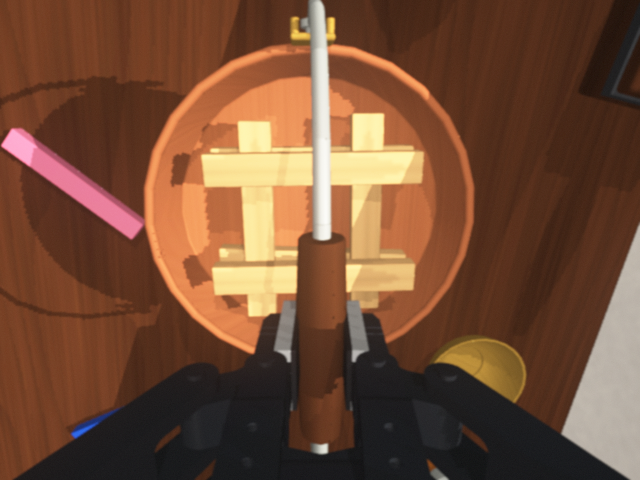

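View pics/s20.png

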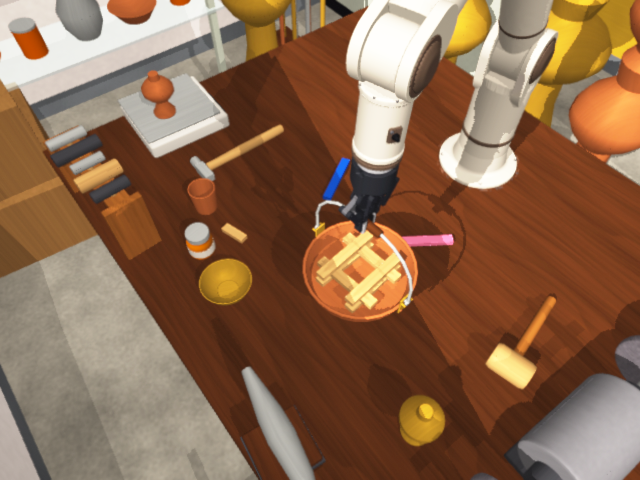

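>>> servo_tool(series=[0, 0, 0, 0, 0, 0, 0, 0, 0, 0, 0, 0, 0, 0, 0, 0, 0, 0, 0, 0, 0, 0, 0, 0, 0, 0, 0, 0, 0, 0, 0, 0, 0, 0, 0, 0, 0, 0, 0, 0, 0, 0, 0, 0, 0, 0, 0, 0])

```text
time_s: 22.57
tcp_pos: [0.5649, 0.1333, 0.2913]
ee_rot: [177.9, 0.6, 96.1]
wrist_force: [0.9, 0.9, -6.7]
width: 0.0155
```

```bash
python3 - <<'E'
from h import *
c,im,st=snap('wrist','w21');cs,im2,_=snap('scene','s21'); ct,im3,_=snap('top','t21')
print(st['wrist_force'],st['tcp_pos'],st['ee_rot'],st['time_s'],np.abs(st['joint_velocities']).max())
a=cv2.imread('pics/w20.png').astype(int); print('w diff px>25:',(np.abs(a-im.astype(int)).max(2)>25).sum())
cv2.imwrite('pics/s21z.png',cv2.resize(im2[190:330,290:430],None,fx=4.2,fy=4.2,interpolation=cv2.INTER_CUBIC))
cv2.imwrite('pics/t21z.png',cv2.resize(im3[160:300,190:350],None,fx=4,fy=4,interpolation=cv2.INTER_CUBIC))
E
```

```text
[ 0.8613507   0.92176158 -6.74238413] [0.5649329  0.13333291 0.2913469 ] [177.92267553   0.63216871  96.13941276] 22.5667 0.14667671260325818
w diff px>25: 10754
```

View pics/s21z.png

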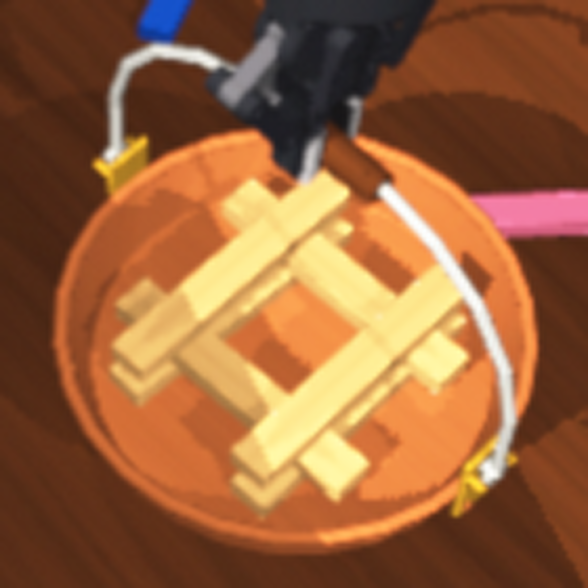

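View pics/t21z.png

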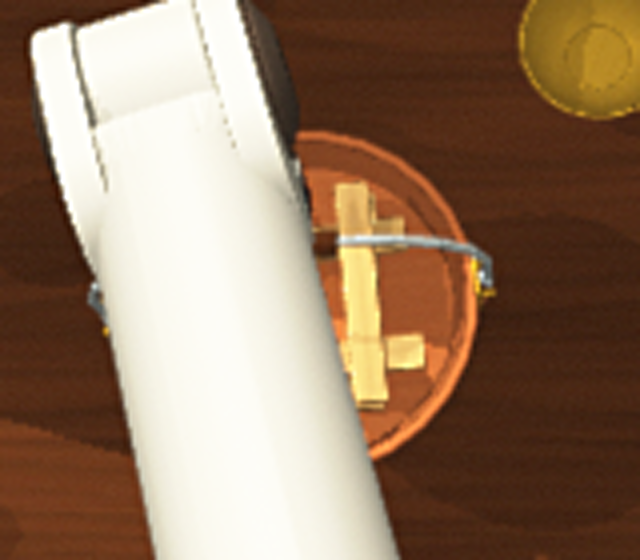

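```bash
python3 - <<'E'
from h import *
st=sensors.read_state(); ct,cs=cam('top'),cam('scene')
print('ear-',tri([cs,ct],[(317.4,227.6),(311.7,229.7)]));print('ear+',tri([cs,ct],[(406.7,301.9),(213.9,232.5)]))
c0,im0,_=snap('wrist','w22')
d0=[cv2.imread('pics/w%d.png'%k) for k in (20,21,22)]
g=[cv2.cvtColor(x,cv2.COLOR_BGR2GRAY).astype(np.float32) for x in d0]
for i,j in ((0,1),(1,2)):
    for nm,(x0,x1,y0,y1) in (('pan',(150,290,40,300)),('pan2',(345,470,60,290)),('bench',(0,140,220,340))): print(i,j,nm,cv2.phaseCorrelate(g[i][y0:y1,x0:x1].copy(),g[j][y0:y1,x0:x1].copy()))
E
```

```text
ear- (array([0.5744386 , 0.00321486, 0.15875349]), [np.float64(0.00102580694915646), np.float64(0.0010258069491565895)])
ear+ (array([0.56095631, 0.26150097, 0.18480391]), [np.float64(0.0026369213155171853), np.float64(0.0026369213155173414)])
0 1 pan ((-1.1499859965288408, -0.16932750459807266), 0.5565308511993031)
0 1 pan2 ((-1.220856137371463, 0.09930854610982465), 1.1039941553751627)
0 1 bench ((0.4365854283086037, -0.03666725653071978), 0.9335874981902264)
1 2 pan ((1.1123755585892354, 0.14476250405976998), 0.6746345881081413)
1 2 pan2 ((1.882677714738243, -0.12500390158581354), 1.1102408651987712)
1 2 bench ((-0.0005760951232502975, 0.04551268830640964), 0.9514506498972575)
```

View pics/w22.png

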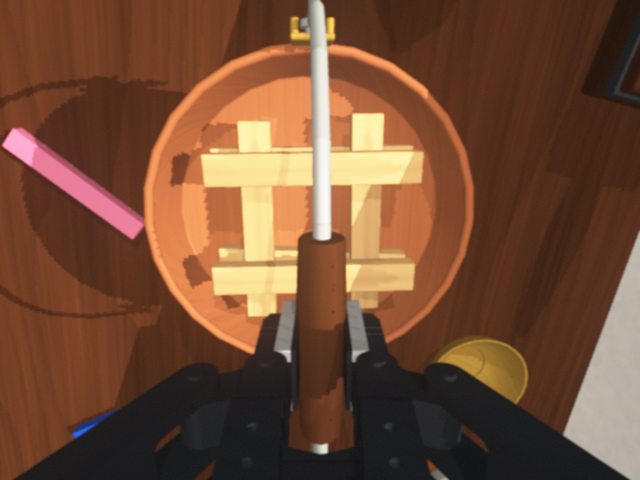

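>>> servo_tool(series=[0, 0, 0, 0, 0, 0, 0, 0, 0, 0, 0, 0, 0, 0, 0, 0, 0, 0, 0, 0, 0, 0, 0, 0, 0, 0, 0, 0, 0, 0, 0, 0, 0, 0, 0, 0, 0, 0, 0, 0, 0, 0, 0, 0, 0, 0, 0, 0])

```text
time_s: 23.77
tcp_pos: [0.565, 0.1333, 0.2914]
ee_rot: [177.9, 0.6, 96.1]
wrist_force: [0.3, -0.9, -6.0]
width: 0.0154
```

```bash
python3 - <<'E'
from h import *
G=[]
for k in range(6):
    c,im,st=snap('wrist','w23_%d'%k); G.append(cv2.cvtColor(im,cv2.COLOR_BGR2GRAY).astype(np.float32)[60:290,345:470].copy())
for g in G[1:]: print(np.round(cv2.phaseCorrelate(G[0],g)[0],2))
print(st['time_s'],st['tcp_pos'],st['ee_rot'],st['wrist_force'])
ct,im3,_=snap('top','t23'); cs,im2,_=snap('scene','s23')
E
```

```text
[ 0.88 -0.04]
[ 0.98 -0.07]
[ 0.97 -0.05]
[ 0.81 -0.07]
[0.53 0.  ]
24.0167 [0.5649999  0.13335745 0.29135813] [177.91411409   0.63223276  96.14141893] [ 0.37249289 -0.96754307 -6.84136076]
```

View pics/t23.png

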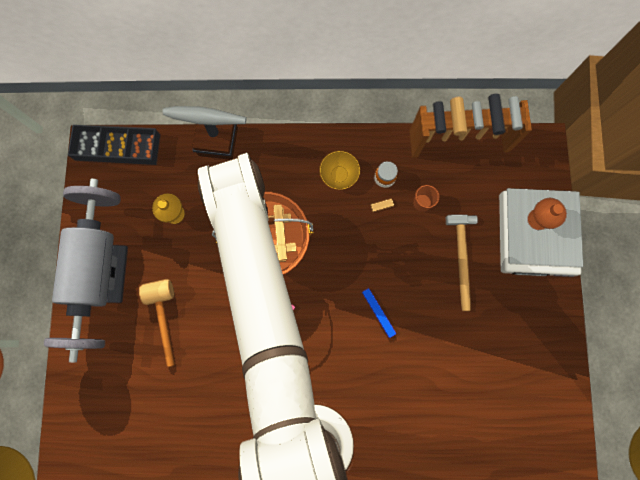

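```bash
python3 - <<'E'
from rig import job
print(job.sign_off())
E
```

```text
the job is handed in; nothing more can be done
None
```

Both loose slats are laid as the third layer, and the pan was handed in at about 24 s hanging from its upright bail, lifted about 10 cm. Each slat rests across both mid slats, over the bottom pair and within about 2 mm of centre. I swung the bail up about its hinge, held the pan by the sleeve and lifted it straight up; the sideways drift was within about 7 mm.

**Last checks**
- **Height:** the TCP rose from about 0.190 m, where the pan came off the bench, to 0.291 m. The −y ear triangulates to z ≈ 0.159 m, against 0.062 m on the bench, so the lift is about 97–101 mm.
- **Load:** the wrist reads a steady 6–7 N.
- **Level and stack:** in the wrist view the rim, ear and stack sit as they did on the bench, so the tilt is under about 1°.
- **Steadiness:** a leftover swing of about ±0.5 pixel (roughly 0.1°) was still dying out.
- **Rest of the bench:** nothing else appears moved in the top view, though the arm hides part of it.

**Disagreements and failed checks**
- The wrist and top cameras differed by up to about 4 mm in y, so I went with the wrist camera, which agreed with where the fingers closed.
- The +y ear's height could not be measured at the end because the arm hides it in the top view. That attempt gave an unusable 0.185 m, so level in that direction rests on the wrist picture alone.
- The tool drifted 2–4.5° in tilt during the job. At the end it leans about 2°, around the sleeve's own axis, so the pan still hangs freely.

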